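# Change the fouled coalescer pack behind the probe towers

### The job

The brown coalescer pack in the settler bank is worn out: lift the two probe towers that stand in front of it out of their cells and stand them in the blue drip tray, put the brown pack flat in the grey tub, and then set the new pack with the green tab down in the emptied pocket. Finally put both towers back upright, each into the very cell it came from. Never let a tower tip over, and leave the other two towers and the pack with the black tab in their places.

Things in the scene. Friction and masses are not known exactly. Their poses are not given: they have to be found in the camera images.
- tower_red_mid (a point): Centre of the probe tower whose black cap has a red band and top: loose, 300 g, 175 mm tall, this point half-way up. From the underside: white square body 46 x 46 mm up to 105 mm, thin neck to 122 mm, round cap 36 mm across from 122 to 175 mm (grip here). z up. It starts in one of the bank's four front cells (any order), square to the bank.
- tower_yellow_mid (a point): Centre of the probe tower whose black cap has a yellow band and top: loose, 300 g, 175 mm tall, this point half-way up. From the underside: white square body 46 x 46 mm up to 105 mm, thin neck to 122 mm, round cap 36 mm across from 122 to 175 mm (grip here). z up. It starts in one of the bank's four front cells (any order), square to the bank.
- tower_blue_mid (a point): Centre of the probe tower whose black cap has a blue band and top: loose, 300 g, 175 mm tall, this point half-way up. From the underside: white square body 46 x 46 mm up to 105 mm, thin neck to 122 mm, round cap 36 mm across from 122 to 175 mm (grip here). z up. It starts in one of the bank's four front cells (any order), square to the bank.
- tower_green_mid (a point): Centre of the probe tower whose black cap has a green band and top: loose, 300 g, 175 mm tall, this point half-way up. From the underside: white square body 46 x 46 mm up to 105 mm, thin neck to 122 mm, round cap 36 mm across from 122 to 175 mm (grip here). z up. It starts in one of the bank's four front cells (any order), square to the bank.
- pack_worn_mid (a point): Centre of the worn, all-brown coalescer pack: loose, 220 g, block 60 (x) by 110 (y) by 48 mm tall, on its top's middle a tab 10 (x) by 40 (y) by 30 mm tall to lift it by; this point is 39 mm above the underside. It starts in one of the bank's rear pockets, axes along the bank's; the two towers in its way are 81 mm to its -x side, 36 mm to either side in y.
- pack_sound_mid (a point): Centre of the sound, off-white, black-tabbed coalescer pack: loose, 220 g, block 60 (x) by 110 (y) by 48 mm tall, on its top's middle a tab 10 (x) by 40 (y) by 30 mm tall to lift it by; this point is 39 mm above the underside. It sits in the other rear pocket, and stays there.
- pack_new_mid (a point): Centre of the new, white, green-tabbed coalescer pack: loose, 220 g, block 60 (x) by 110 (y) by 48 mm tall, on its top's middle a tab 10 (x) by 40 (y) by 30 mm tall to lift it by; this point is 39 mm above the underside. It starts in the low cardboard carton in front of the bank (floor 4 mm thick, rim 30 mm high).
- bank: Settler bank: fixed white open box, 168 (x) by 294 (y) by 65 mm high, floor 5 mm thick, inner walls 10 mm thick, rim-high. Origin under its centre, z up. Front row: four cells, 62 mm square inside, centres x -45, y -108, -36, 36, 108 mm. Rear row: two pockets, 80 (x) by 134 mm (y) inside, centres x 36, y -72 and 72 mm.
- tray: The blue drip tray, fixed, 200 mm (x) by 112 mm (y), rim 22 mm high, walls and floor 4 mm thick. Origin under its centre. It holds the two towers side by side along its x. It lies to the left or the right of the bank, nearer the robot.
- tub: The grey tub for used parts, fixed, 140 mm (x) by 170 mm (y), rim 45 mm high, walls and floor 5 mm thick. Origin under its centre. It lies on the other side from the tray.

How it is judged:
By the outcome, as a careful person would: the job done as asked, in the order asked, and still so for the second after the job is handed in, with the robot touching nothing.
It also fails if it takes over 144 s, if anything falls off the work surface, if the arm or the gripper's body presses on something with over 40 N, if the wrist force passes 120 N, or if a joint passes its speed limit or range.

### The arm

A 7-joint arm with a two-finger parallel gripper is mounted at the origin on the work surface. World frame = base frame: x ahead of the robot, y to its left, z up, the work surface at z = 0. Lengths are in m, angles in rad, forces in N, time in s.
With the tool pointing down it reaches from about 0.4 to 0.85 m from the base axis. Payload 4.5 kg.
Tool frame: the origin (TCP) lies at the very end of the fingers, on their centre line; the grasp point (between the pads) lies 19 mm behind it; z points along the fingers, x is the direction in which the jaws open and shut, and the axes are right-handed (so a half turn about z gives the same grasp; the last joint's range is limited). The gripper opens to 88 mm and grips with 3 to 60 N. Pads are 18 mm wide; open, the fingers measure 123 mm over their backs; the gripper's body (75 mm by 187 mm) begins 45 mm behind the grasp point.
Start: joints at [-1.152, 0.689, -0.195, 1.565, 0.157, 0.902, -0.215], TCP at [0.235, 0.579, 0.239] pointing down, gripper open.
Joint ranges: [-3.01, 3.01], [-0.46, 2.08], [-1.47, 1.51], [0.13, 2.56], [-1, 4.14], [0.04, 2.09], [-2.66, 2.66]. Speed limits (rad/s): [2.57, 2.57, 3.14, 3.14, 3.14, 3.14, 3.14].

### API

Orientations are given as a unit quaternion [x, y, z, w].
In Python, from plant import * gives the robot as it stands.
- The arm moves only by the tool apply_moves, never from a script. Its argument "series" is a list of rows, each an object of numbers: "x", "y", "z": the shift along the tool's x, y, z in units of 80 cm (1.0 is 80 cm); "wx", "wy", "wz": the turn, a rotation vector about the tool's x, y, z in units of pi rad (1.0 is pi rad); "fingers": the opening, from -1 (shut) to 1 (fully open), so that 0 is half open. In form: [{"x": .., "y": .., "z": .., "wx": .., "wy": .., "wz": .., "fingers": ..}, ...]. A call has 1 to 8 rows; each row shifts and turns the pose as measured when the row begins, along the tool's axes as they then stand; what a row does not reach is not made up. A row lasts 1/8 s, in which the tool goes at most 62.5 mm and 10.7 degrees, less where a joint would pass 70% of its speed; a pose out of reach is approached as far as the arm can. A call with a number of a shift or a turn outside -1 to 1 is refused whole. A call with a gripper value outside its range is refused whole. The fingers move at their own pace and stop on an object; "force" is the grip in N (left out, the last holds). Time passes only in rows, so rows that do not move let the fingers close. It gives the time, the measured TCP pose, the force and the opening at its end, in the units of the state.
- get_state(): the state, without advancing time (a new reading comes with each control period).
- snapshot(name): name is "side" or "top" or "wrist"; returns (picture, depth): 420x560x3 uint8, red, green, blue; 420x560 float32, m along the optical axis (not along the pixel's ray), 0 where there is no reading.
- camera_model(name): a dict with "camera_matrix" (3x3 intrinsics, pixels), "dist_coeffs" ([k1, k2, p1, p2, k3] as OpenCV has them; the pictures are not rectified), "world_from_camera" (4x4, takes a point from camera to world coordinates). Camera axes: x right, y up, looking along -z (the intrinsics and any distortion apply to the point x, -y, -z); pixel columns grow to the right and rows downward; lengths in m; the calibration is good to about 2 mm. A picture is of the moment at which its call begins: read the wrist's pose just before it. camera_model takes no time and is no camera call; for the wrist camera it gives the pose at the moment of the call.
- finish_job(): hands the job in, once; it reports no verdict.
The state is a dict: "clock": time; "q": joint angles; "qd": joint speeds; "joint_torque": joint torques, N m; "tool_pos": TCP position; "eef_rot": TCP orientation; "contact_force": force on the tool from outside, world axes, zero at the start; "moment": the same for the moment, N m; "opening": opening from 0.0 (shut) to 1.0 (fully open).
Only numpy, scipy, OpenCV 4.12 (cv2) and the standard library are available. Lean on these libraries where they do the work, as an engineer would, in place of code of your own. Each camera call takes 0.05 s, during which the arm holds its last target. There are 200 camera calls.

## Working session

There is one attempt and no reset: what is moved stays moved. The work goes in short steps, Python scripts to look and compute and a tool call to move; the robot and the scene stay as the last step left them, time stands still between calls to the robot, and variables do not carry over. Pictures are saved under pics/ and viewed, about 12 in all and at most 16, crops included, and the job is handed in when it is done.

Besides the shell and the picture viewer there is one more tool, called after "Call:" as name(argument=value, ...) on one line, values as JSON. apply_moves: Moves the arm, as the interface text tells. Its arguments: {"type":"object","properties":{"series":{"type":"array","items":{"type":"object","properties":{"x":{"type":"number"},"y":{"type":"number"},"z":{"type":"number"},"wx":{"type":"number"},"wy":{"type":"number"},"wz":{"type":"number"},"fingers":{"type":"number"}}}},"force":{"type":"number"}},"required":["series"]}

```bash
ls; mkdir -p pics
python3 - <<'E'
from plant import *
import cv2,numpy as np
s=get_state();print(s['clock'],s['tool_pos'],s['eef_rot'],s['opening'])
for n in ['top','side']:
    p,d=snapshot(n);np.savez(f'pics/{n}0.npz',p=p,d=d);cv2.imwrite(f'pics/{n}0.png',p[:,:,::-1])
    c=camera_model(n);print(n,np.round(c['camera_matrix'],1).tolist(),c['dist_coeffs'],np.round(c['world_from_camera'],3).tolist())
E
```

```text
pics
0.0 [0.23444217 0.5786768  0.23790595] [ 8.29260147e-01  5.58862027e-01 -7.16614005e-04  5.74531173e-04] 0.9958292395037753
top [[523.6, 0.0, 276.4], [0.0, 523.6, 211.0], [0.0, 0.0, 1.0]] [-0.03578808  0.          0.          0.          0.        ] [[0.009, 0.996, -0.094, 0.412], [-1.0, 0.009, 0.005, -0.003], [0.005, 0.094, 0.996, 1.362], [0.0, 0.0, 0.0, 1.0]]
side [[493.9, 0.0, 272.3], [0.0, 493.9, 206.5], [0.0, 0.0, 1.0]] [-0.15935179  0.          0.          0.          0.        ] [[0.801, 0.453, -0.391, 0.059], [-0.599, 0.61, -0.52, -0.664], [0.003, 0.65, 0.76, 1.064], [0.0, 0.0, 0.0, 1.0]]
```

View pics/top0.png

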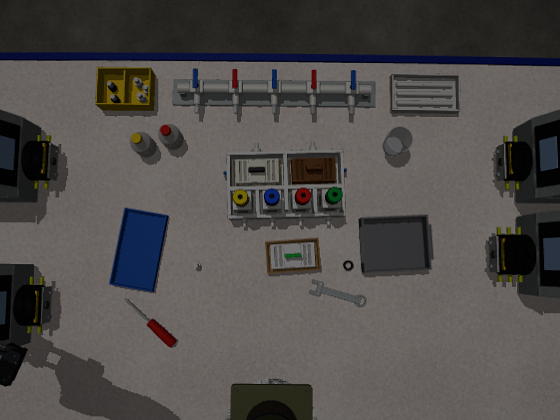

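View pics/side0.png

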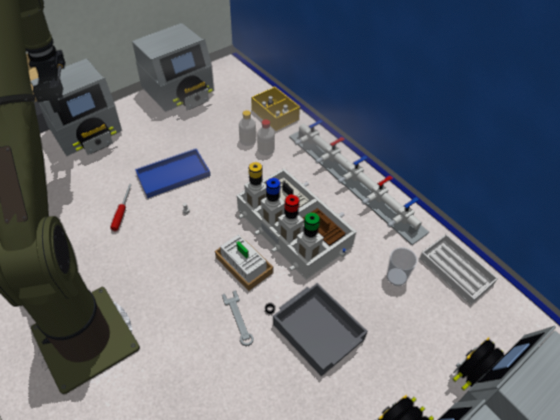

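The bank sits at about (287,185). Its caps run yellow, blue, red, green from left to right, at columns 240, 272, 303 and 334. The brown pack is at (314,170), behind red and green. The tray is on the left, the tub on the right, and the carton with the green tab is at (292,256).

```bash
cat > h.py <<'E'
import cv2,numpy as np
from plant import *
def ray(n,uv,z,c=None):
    c=c or camera_model(n);K=np.array(c['camera_matrix']);D=np.array(c['dist_coeffs']);T=np.array(c['world_from_camera'])
    u=cv2.undistortPoints(np.array(uv,float).reshape(-1,1,2),K,D).reshape(-1,2)
    d=np.c_[u[:,0],-u[:,1],-np.ones(len(u))]@T[:3,:3].T;o=T[:3,3]
    return o+d*((z-o[2])/d[:,2])[:,None]
def blobs(p,lo,hi,amin=15):
    h=cv2.cvtColor(p,cv2.COLOR_RGB2HSV);m=cv2.inRange(h,lo,hi)
    m=cv2.morphologyEx(m,cv2.MORPH_CLOSE,np.ones((3,3),np.uint8))
    cs=cv2.findContours(m,cv2.RETR_EXTERNAL,cv2.CHAIN_APPROX_NONE)[0]
    return sorted([c for c in cs if cv2.contourArea(c)>=amin],key=cv2.contourArea,reverse=True)
def pose():
    s=get_state();q=s['eef_rot'];from scipy.spatial.transform import Rotation as R
    M=R.from_quat(q).as_matrix();return s,M,np.degrees(np.arctan2(M[1,0],M[0,0]))
E
python3 - <<'E'
from h import *
p=np.load('pics/top0.npz')['p']
def rep(name,lo,hi,z,box,amin=15,k=3):
    x0,y0,x1,y1=box
    for c in blobs(p[y0:y1,x0:x1],lo,hi,amin)[:k]:
        c=c+np.array([x0,y0]);w=ray('top',c.reshape(-1,2),z)
        r=cv2.minAreaRect((w[:,:2]*1000).astype(np.float32));b=cv2.boundingRect(c)
        print(name,b,'c',np.round(r[0],1),'wh',np.round(r[1],1),'ang',round(r[2],1))
bb=(225,180,350,215)
rep('red',(0,150,60),(6,255,255),.18,bb);rep('yel',(22,150,60),(33,255,255),.18,bb)
rep('blu',(105,150,60),(125,255,255),.18,bb);rep('gre',(50,120,40),(85,255,255),.18,bb)
rep('tab',(50,120,40),(85,255,255),.082,(260,235,325,275))
rep('brown',(5,100,30),(15,255,200),.053,(285,150,345,190))
rep('carton',(8,80,40),(22,255,255),.03,(255,230,330,280))
rep('tray',(100,150,40),(125,255,255),.022,(100,200,180,300))
rep('tub',(0,0,20),(180,60,95),.045,(350,205,440,280),100)
rep('bank',(0,0,120),(180,40,255),.065,(222,140,352,225),300)
for n,box in [('bank',(220,140,355,225)),('tubtray',(345,205,445,285)),('cart',(255,230,335,280))]:
    x0,y0,x1,y1=box;cv2.imwrite(f'pics/c_{n}.png',p[y0:y1,x0:x1,::-1])
a=cv2.resize(p[140:285,220:440,::-1],None,fx=3.6,fy=3.6,interpolation=cv2.INTER_CUBIC);cv2.imwrite('pics/crop1.png',a)
E
```

```text
red (296, 188, 15, 15) c [562.6 -68.9] wh [30.7 30.8] ang 45.2
yel (233, 190, 14, 14) c [556.7  75.5] wh [29.8 29.6] ang 0.8
blu (265, 189, 14, 15) c [558.5   2.7] wh [32.1 29.6] ang 0.5
gre (328, 187, 14, 15) c [ 564.5 -140.7] wh [29.7 32.2] ang 90.0
tab (285, 253, 16, 5) c [426.1 -49.4] wh [ 8.  36.9] ang 4.9
brown (291, 157, 45, 27) c [ 641.1 -101.2] wh [ 65.5 111.6] ang 2.2
carton (265, 238, 56, 36) c [426.1 -51.1] wh [ 82.  135.8] ang 4.9
tray (110, 208, 57, 84) c [437.9 343.5] wh [111.6 197.9] ang 80.6
tub (358, 214, 76, 64) c [ 453.4 -311.6] wh [153.7 186.3] ang 3.2
```

View pics/crop1.png

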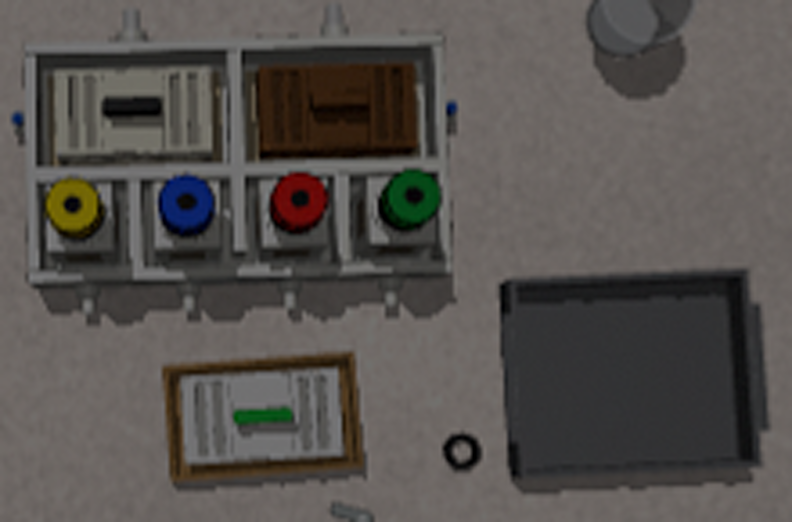

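Call:
apply_moves(series=[{"wz":0.0525,"z":-0.007,"fingers":0.4},{"wz":0.0525,"z":-0.007,"fingers":0.4},{"wz":0.0525,"z":-0.007,"fingers":0.4},{"wz":0.0525,"z":-0.007,"fingers":0.4},{"wz":0.0525,"z":-0.007,"fingers":0.4},{"wz":0.0525,"z":-0.007,"fingers":0.4},{"wz":0.0525,"z":-0.007,"fingers":0.4}], force=30)

```text
schema error: expected keys x, y, z, wx, wy, wz, fingers
```

```bash
cat >> h.py <<'E'
def to(x,y,z,yaw=None):
    "total move in tool units to a world target"
    s,M,a=pose();d=M.T@(np.array([x,y,z])-s['tool_pos'])/.8
    print('t',round(s['clock'],2),'pos',np.round(s['tool_pos'],4),'yaw',round(a,2),'tilt',np.round(M[:,2],3),'op',round(s['opening'],3),'F',np.round(s['contact_force'],1),'-> xyz',np.round(d,4),'wz',None if yaw is None else round((a-yaw)/180,4))
E
python3 - <<'E'
from h import *
to(.5645,-.1407,.28,2.1)
w=ray('top',[(359.4,218.6),(427.5,215),(430.6,269.2),(363,273.3)],.045);print(w.round(3),w.mean(0))
E
```

```text
t 0.1 pos [0.2344 0.5788 0.238 ] yaw 67.96 tilt [-0.    -0.002 -1.   ] op 1.002 F [ 0.4  0.2 -0.1] -> xyz [-0.6789  0.7199 -0.0513] wz 0.3659
[[ 0.52  -0.219  0.045]
 [ 0.531 -0.393  0.045]
 [ 0.394 -0.398  0.045]
 [ 0.382 -0.228  0.045]] [ 0.45661265 -0.30949861  0.045     ]
```

Call:
apply_moves(series=[{"x":0,"y":0,"z":-0.0075,"wx":0,"wy":0,"wz":0.0525,"fingers":0.4},{"x":0,"y":0,"z":-0.0075,"wx":0,"wy":0,"wz":0.0525,"fingers":0.4},{"x":0,"y":0,"z":-0.0075,"wx":0,"wy":0,"wz":0.0525,"fingers":0.4},{"x":0,"y":0,"z":-0.0075,"wx":0,"wy":0,"wz":0.0525,"fingers":0.4},{"x":0,"y":0,"z":-0.0075,"wx":0,"wy":0,"wz":0.0525,"fingers":0.4},{"x":0,"y":0,"z":-0.0075,"wx":0,"wy":0,"wz":0.0525,"fingers":0.4},{"x":0,"y":0,"z":-0.0075,"wx":0,"wy":0,"wz":0.0525,"fingers":0.4}], force=30)

```text
clock: 0.98
tool_pos: [0.2333, 0.5759, 0.277]
eef_rot: [1.0, -0.003, -0.002, 0.005]
contact_force: [0.1, -0.1, 0.0]
opening: 0.704
```

Run:
```python
from h import *
to(.5645,-.1407,.28,2.1)
```

```text
t 0.97 pos [0.2333 0.5759 0.277 ] yaw -0.34 tilt [-0.005 -0.011 -1.   ] op 0.704 F [ 0.1 -0.1  0. ] -> xyz [0.4193 0.8932 0.0037] wz -0.0136
```

Call:
apply_moves(series=[{"x":0.03,"y":0.064,"z":0,"wx":0,"wy":0,"wz":-0.0136,"fingers":0.4},{"x":0.03,"y":0.064,"z":0,"wx":0,"wy":0,"wz":0,"fingers":0.4},{"x":0.03,"y":0.064,"z":0,"wx":0,"wy":0,"wz":0,"fingers":0.4},{"x":0.03,"y":0.064,"z":0,"wx":0,"wy":0,"wz":0,"fingers":0.4},{"x":0.03,"y":0.064,"z":0,"wx":0,"wy":0,"wz":0,"fingers":0.4},{"x":0.03,"y":0.064,"z":0,"wx":0,"wy":0,"wz":0,"fingers":0.4},{"x":0.03,"y":0.064,"z":0,"wx":0,"wy":0,"wz":0,"fingers":0.4},{"x":0.03,"y":0.064,"z":0,"wx":0,"wy":0,"wz":0,"fingers":0.4}])

```text
clock: 1.98
tool_pos: [0.4414, 0.1663, 0.2774]
eef_rot: [1.0, 0.025, -0.003, 0.005]
contact_force: [0.5, 0.0, 0.0]
opening: 0.702
```

```bash
cat >> h.py <<'E'
def to(x,y,z,yaw=2.1):
    from scipy.spatial.transform import Rotation as R
    s,M,a=pose();d=M.T@(np.array([x,y,z])-s['tool_pos'])/.8
    y=np.radians(yaw);G=np.array([[np.cos(y),np.sin(y),0],[np.sin(y),-np.cos(y),0],[0,0,-1]])
    w=R.from_matrix(M.T@G).as_rotvec()/np.pi
    print('t',round(s['clock'],2),'pos',np.round(s['tool_pos'],4),'yaw',round(a,2),'op',round(s['opening'],3),'F',np.round(s['contact_force'],1),'-> xyz',np.round(d,4),'w',np.round(w,4))
E
python3 - <<'E'
from h import *
to(.5645,-.1407,.28)
E
```

```text
t 1.98 pos [0.4414 0.1663 0.2774] yaw 2.82 op 0.702 F [0.5 0.  0. ] -> xyz [ 0.1348  0.3908 -0.0004] w [0.0031 0.0022 0.004 ]
```

Call:
apply_moves(series=[{"x":0.022,"y":0.065,"z":0,"wx":0.003,"wy":0.002,"wz":0.004,"fingers":0.4},{"x":0.022,"y":0.065,"z":0,"wx":0,"wy":0,"wz":0,"fingers":0.4},{"x":0.022,"y":0.065,"z":0,"wx":0,"wy":0,"wz":0,"fingers":0.4},{"x":0.022,"y":0.065,"z":0,"wx":0,"wy":0,"wz":0,"fingers":0.4},{"x":0.022,"y":0.065,"z":0,"wx":0,"wy":0,"wz":0,"fingers":0.4},{"x":0.022,"y":0.065,"z":0,"wx":0,"wy":0,"wz":0,"fingers":0.4},{"x":0,"y":0,"z":0,"wx":0,"wy":0,"wz":0,"fingers":0.4}])

```text
clock: 2.85
tool_pos: [0.5613, -0.1571, 0.2758]
eef_rot: [1.0, 0.015, -0.001, 0.001]
contact_force: [-0.2, 0.7, -0.1]
opening: 0.7
```

Run:
```python
from h import *
to(.5645,-.1407,.28)
c=camera_model('wrist');p,d=snapshot('wrist');cv2.imwrite('pics/w1.png',p[:,:,::-1])
for n,lo,hi in [('red',(0,150,60),(6,255,255)),('gre',(50,120,40),(85,255,255))]:
  for b in blobs(p,lo,hi,100)[:3]:
    w=ray('wrist',b.reshape(-1,2),.18,c)*1000;(x,y),r=cv2.minEnclosingCircle(w[:,:2].astype(np.float32));print(n,cv2.boundingRect(b),round(x,1),round(y,1),round(r,1))
```

```text
t 2.85 pos [ 0.5613 -0.1571  0.2758] yaw 1.68 op 0.7 F [-0.2  0.7 -0.1] -> xyz [ 0.0045 -0.0203 -0.0053] w [ 0.0005  0.0007 -0.0023]
red (262, 41, 59, 61) 564.5 -69.3 18.0
gre (264, 159, 54, 46) 566.9 -138.8 17.9
gre (119, 22, 17, 51) 466.7 -57.7 13.8
```

View pics/w1.png

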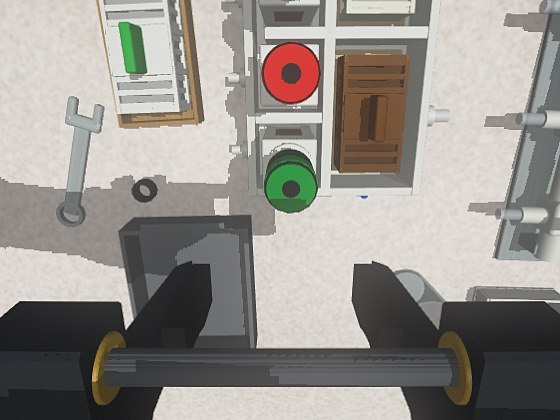

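The wrist view shows red at (291,72) and green at (291,187), each within about 2 mm of the top-camera estimate. I'm aligning over green, descending and gripping.

Call:
apply_moves(series=[{"x":0.0055,"y":-0.0213,"z":0,"wx":0,"wy":0.001,"wz":-0.002,"fingers":0.4},{"x":0,"y":0,"z":0.04,"wx":0,"wy":0,"wz":0,"fingers":0.4},{"x":0,"y":0,"z":0.03,"wx":0,"wy":0,"wz":0,"fingers":0.4}])

```text
clock: 3.28
tool_pos: [0.5662, -0.1266, 0.2199]
eef_rot: [1.0, 0.025, 0.002, -0.003]
contact_force: [-0.1, -0.4, -0.5]
opening: 0.7
```

Run:
```python
from h import *
to(.5657,-.140,.137)
```

```text
t 3.27 pos [ 0.5662 -0.1266  0.2199] yaw 2.83 op 0.7 F [-0.1 -0.4 -0.5] -> xyz [-0.0019  0.0173  0.1035] w [-0.0018 -0.0012  0.004 ]
```

Call:
apply_moves(series=[{"x":0,"y":0,"z":0,"wx":0,"wy":0,"wz":0,"fingers":0.4},{"x":0,"y":0,"z":0,"wx":0,"wy":0,"wz":0,"fingers":0.4}])

```text
clock: 3.52
tool_pos: [0.5657, -0.1206, 0.2194]
eef_rot: [1.0, 0.028, 0.0, -0.005]
contact_force: [-0.2, -1.7, 0.3]
opening: 0.699
```

Run:
```python
from h import *
to(.5657,-.140,.137)
```

```text
t 3.52 pos [ 0.5657 -0.1206  0.2194] yaw 3.25 op 0.699 F [-0.2 -1.7  0.3] -> xyz [-0.0014  0.0251  0.1027] w [-0.0029 -0.0003  0.0064]
```

Call:
apply_moves(series=[{"x":0,"y":0,"z":0,"wx":0,"wy":0,"wz":0,"fingers":0.4}])

```text
clock: 3.65
tool_pos: [0.5662, -0.1198, 0.2204]
eef_rot: [1.0, 0.029, 0.001, -0.005]
contact_force: [-0.3, 0.4, 0.1]
opening: 0.699
```

Call:
apply_moves(series=[{"x":0,"y":0,"z":0,"wx":0,"wy":0,"wz":0,"fingers":0.4}])

```text
clock: 3.78
tool_pos: [0.5666, -0.1196, 0.2212]
eef_rot: [1.0, 0.029, 0.002, -0.005]
contact_force: [0.0, -0.2, 0.8]
opening: 0.702
```

Call:
apply_moves(series=[{"x":0,"y":0.0125,"z":0,"wx":0,"wy":0,"wz":0.003,"fingers":0.4}])

```text
clock: 3.9
tool_pos: [0.5676, -0.1292, 0.2216]
eef_rot: [1.0, 0.025, 0.002, -0.005]
contact_force: [0.0, 0.5, -0.1]
opening: 0.698
```

Call:
apply_moves(series=[{"x":0,"y":0,"z":0,"wx":0,"wy":0,"wz":0,"fingers":0.4}])

```text
clock: 4.03
tool_pos: [0.5676, -0.1311, 0.2219]
eef_rot: [1.0, 0.024, 0.003, -0.004]
contact_force: [-0.2, 0.2, -0.0]
opening: 0.704
```

Run:
```python
from h import *
to(.5657,-.140,.137);print(get_state()['qd'].round(3))
```

```text
t 4.03 pos [ 0.5676 -0.1311  0.2219] yaw 2.69 op 0.704 F [-0.2  0.2 -0. ] -> xyz [-0.0035  0.0118  0.106 ] w [-0.0025 -0.0017  0.0033]
[-0.009 -0.004 -0.021  0.006 -0.007  0.003  0.002]
```

Call:
apply_moves(series=[{"x":-0.003,"y":0.0095,"z":0,"wx":-0.0025,"wy":-0.002,"wz":0.003,"fingers":0.4},{"x":0,"y":0,"z":0,"wx":0,"wy":0,"wz":0,"fingers":0.4}])

```text
clock: 4.28
tool_pos: [0.5653, -0.14, 0.2218]
eef_rot: [1.0, 0.018, -0.001, 0.0]
contact_force: [-0.5, 0.1, 0.2]
opening: 0.703
```

Run:
```python
from h import *
to(.5657,-.140,.137)
c=camera_model('wrist');p,d=snapshot('wrist')
for n,lo,hi in [('red',(0,150,60),(6,255,255)),('gre',(50,120,40),(85,255,255))]:
  for b in blobs(p,lo,hi,100)[:1]:
    w=ray('wrist',b.reshape(-1,2),.18,c)*1000;(x,y),r=cv2.minEnclosingCircle(w[:,:2].astype(np.float32));print(n,cv2.boundingRect(b),round(x,1),round(y,1),round(r,1))
to(.5657,-.140,.137)
```

```text
t 4.28 pos [ 0.5653 -0.14    0.2218] yaw 2.06 op 0.703 F [-0.5  0.1  0.2] -> xyz [ 7.00e-04 -1.00e-04  1.06e-01] w [ 0.0002  0.0004 -0.0002]
red (248, 68, 74, 75) 564.5 -69.2 17.8
gre (254, 217, 54, 41) 565.6 -139.8 16.1
t 4.33 pos [ 0.5654 -0.1394  0.2218] yaw 2.1 op 0.702 F [-0.2  0.1  0.2] -> xyz [0.0004 0.0007 0.106 ] w [ 0.      0.0004 -0.    ]
```

Call:
apply_moves(series=[{"x":0,"y":0.0005,"z":0.035,"wx":0,"wy":0,"wz":0,"fingers":0.4},{"x":0,"y":0,"z":0.035,"wx":0,"wy":0,"wz":0,"fingers":0.4},{"x":0,"y":0,"z":0.02,"wx":0,"wy":0,"wz":0,"fingers":0.4},{"x":0,"y":0,"z":0.005,"wx":0,"wy":0,"wz":0,"fingers":0.4},{"x":0,"y":0,"z":0,"wx":0,"wy":0,"wz":0,"fingers":0.4}])

```text
clock: 4.95
tool_pos: [0.5671, -0.1392, 0.1448]
eef_rot: [1.0, 0.019, 0.001, -0.0]
contact_force: [-0.6, -0.0, -0.3]
opening: 0.701
```

Run:
```python
from h import *
to(.5657,-.1405,.137)
```

```text
t 4.95 pos [ 0.5671 -0.1392  0.1448] yaw 2.15 op 0.701 F [-0.6 -0.  -0.3] -> xyz [-0.0018  0.0015  0.0098] w [-0.     -0.0007  0.0003]
```

Call:
apply_moves(series=[{"x":-0.0018,"y":0.0015,"z":0.009,"wx":0,"wy":-0.0007,"wz":0,"fingers":0.4},{"x":0,"y":0,"z":0,"wx":0,"wy":0,"wz":0,"fingers":0.1},{"x":0,"y":0,"z":0,"wx":0,"wy":0,"wz":0,"fingers":-0.3},{"x":0,"y":0,"z":0,"wx":0,"wy":0,"wz":0,"fingers":-0.6},{"x":0,"y":0,"z":0,"wx":0,"wy":0,"wz":0,"fingers":-0.6}], force=30)

```text
clock: 5.58
tool_pos: [0.5668, -0.1409, 0.139]
eef_rot: [1.0, 0.019, 0.002, 0.0]
contact_force: [0.0, 0.4, -1.9]
opening: 0.401
```

Run:
```python
from h import *
to(.5657,-.1405,.26)
```

```text
t 5.58 pos [ 0.5668 -0.1409  0.139 ] yaw 2.14 op 0.401 F [ 0.   0.4 -1.9] -> xyz [-0.0009 -0.0004 -0.1512] w [ 0.0002 -0.001   0.0002]
```

Call:
apply_moves(series=[{"x":0,"y":0,"z":-0.012,"wx":0,"wy":0,"wz":0,"fingers":-0.6},{"x":0,"y":0,"z":-0.025,"wx":0,"wy":0,"wz":0,"fingers":-0.6},{"x":0,"y":0,"z":-0.035,"wx":0,"wy":0,"wz":0,"fingers":-0.6},{"x":0,"y":0,"z":-0.035,"wx":0,"wy":0,"wz":0,"fingers":-0.6},{"x":0,"y":0,"z":-0.02,"wx":0,"wy":0,"wz":0,"fingers":-0.6},{"x":0,"y":0,"z":-0.005,"wx":0,"wy":0,"wz":0,"fingers":-0.6}])

```text
clock: 6.32
tool_pos: [0.5649, -0.1404, 0.249]
eef_rot: [1.0, 0.019, -0.0, -0.0]
contact_force: [0.8, -0.2, -3.6]
opening: 0.4
```

Run:
```python
from h import *
to(.44,-.14,.26)
```

```text
t 6.33 pos [ 0.5649 -0.1404  0.249 ] yaw 2.15 op 0.4 F [ 0.8 -0.2 -3.6] -> xyz [-0.1559 -0.0063 -0.0138] w [-0.0001  0.      0.0003]
```

Call:
apply_moves(series=[{"x":-0.02,"y":0,"z":-0.005,"wx":0,"wy":0,"wz":0,"fingers":-0.6},{"x":-0.035,"y":0,"z":-0.005,"wx":0,"wy":0,"wz":0,"fingers":-0.6},{"x":-0.04,"y":0,"z":-0.004,"wx":0,"wy":0,"wz":0,"fingers":-0.6},{"x":-0.035,"y":-0.01,"z":0,"wx":0,"wy":0,"wz":0,"fingers":-0.6},{"x":-0.02,"y":-0.03,"z":0,"wx":0,"wy":0,"wz":0,"fingers":-0.6},{"x":-0.01,"y":-0.05,"z":0,"wx":0,"wy":0,"wz":0,"fingers":-0.6},{"x":0,"y":-0.06,"z":0,"wx":0,"wy":0,"wz":0,"fingers":-0.6},{"x":0,"y":-0.06,"z":0,"wx":0,"wy":0,"wz":0,"fingers":-0.6}])

```text
clock: 7.32
tool_pos: [0.4239, 0.0229, 0.2585]
eef_rot: [1.0, 0.014, -0.002, 0.001]
contact_force: [1.4, 0.6, -3.0]
opening: 0.401
```

Run:
```python
from h import *
to(.389,.3515,.25)
```

```text
t 7.33 pos [0.4239 0.0229 0.2585] yaw 1.55 op 0.401 F [ 1.4  0.6 -3. ] -> xyz [-0.0324 -0.4118  0.0103] w [ 0.0003  0.0015 -0.003 ]
```

Call:
apply_moves(series=[{"x":-0.004,"y":-0.06,"z":0,"wx":0,"wy":0.001,"wz":-0.003,"fingers":-0.6},{"x":-0.004,"y":-0.06,"z":0,"wx":0,"wy":0,"wz":0,"fingers":-0.6},{"x":-0.004,"y":-0.06,"z":0,"wx":0,"wy":0,"wz":0,"fingers":-0.6},{"x":-0.004,"y":-0.06,"z":0,"wx":0,"wy":0,"wz":0,"fingers":-0.6},{"x":-0.004,"y":-0.055,"z":0,"wx":0,"wy":0,"wz":0,"fingers":-0.6},{"x":-0.004,"y":-0.04,"z":0,"wx":0,"wy":0,"wz":0,"fingers":-0.6},{"x":-0.004,"y":-0.02,"z":0,"wx":0,"wy":0,"wz":0,"fingers":-0.6},{"x":0,"y":0,"z":0,"wx":0,"wy":0,"wz":0,"fingers":-0.6}])

```text
clock: 8.32
tool_pos: [0.3865, 0.3174, 0.2559]
eef_rot: [1.0, 0.022, -0.003, 0.002]
contact_force: [1.0, -0.8, -2.6]
opening: 0.402
```

Run:
```python
from h import *
to(.389,.3515,.25)
```

```text
t 8.32 pos [0.3865 0.3174 0.2559] yaw 2.48 op 0.402 F [ 1.  -0.8 -2.6] -> xyz [ 0.005  -0.0425  0.0072] w [0.001  0.0017 0.0021]
```

Call:
apply_moves(series=[{"x":0.003,"y":-0.025,"z":0.01,"wx":0.001,"wy":0.002,"wz":0.002,"fingers":-0.6},{"x":0.002,"y":-0.015,"z":0.02,"wx":0,"wy":0,"wz":0,"fingers":-0.6},{"x":0,"y":0,"z":0.03,"wx":0,"wy":0,"wz":0,"fingers":-0.6},{"x":0,"y":0,"z":0.02,"wx":0,"wy":0,"wz":0,"fingers":-0.6},{"x":0,"y":0,"z":0.005,"wx":0,"wy":0,"wz":0,"fingers":-0.6}])

```text
clock: 8.95
tool_pos: [0.3912, 0.3482, 0.1825]
eef_rot: [1.0, 0.015, 0.0, 0.001]
contact_force: [0.0, -0.3, -2.1]
opening: 0.403
```

Run:
```python
from h import *
to(.389,.3515,.139)
```

```text
t 8.95 pos [0.3912 0.3482 0.1825] yaw 1.74 op 0.403 F [ 0.  -0.3 -2.1] -> xyz [-0.0027 -0.0043  0.0543] w [ 0.0009 -0.0003 -0.002 ]
```

Call:
apply_moves(series=[{"x":-0.002,"y":-0.004,"z":0.02,"wx":0.001,"wy":0,"wz":-0.002,"fingers":-0.6},{"x":0,"y":0,"z":0.02,"wx":0,"wy":0,"wz":0,"fingers":-0.6},{"x":0,"y":0,"z":0.007,"wx":0,"wy":0,"wz":0,"fingers":-0.6},{"x":0,"y":0,"z":0.002,"wx":0,"wy":0,"wz":0,"fingers":-0.6}])

```text
clock: 9.45
tool_pos: [0.391, 0.3513, 0.1417]
eef_rot: [1.0, 0.017, 0.001, -0.0]
contact_force: [-0.3, 0.5, -2.1]
opening: 0.4
```

Run:
```python
from h import *
to(.389,.3515,.138)
```

```text
t 9.45 pos [0.391  0.3513 0.1417] yaw 1.98 op 0.4 F [-0.3  0.5 -2.1] -> xyz [-0.0026 -0.0003  0.0046] w [-0.0001 -0.0006 -0.0007]
```

Call:
apply_moves(series=[{"x":0,"y":0,"z":0.003,"wx":0,"wy":0,"wz":0,"fingers":-0.6},{"x":0,"y":0,"z":0.0025,"wx":0,"wy":0,"wz":0,"fingers":-0.6}])

```text
clock: 9.7
tool_pos: [0.3918, 0.3517, 0.138]
eef_rot: [1.0, 0.017, 0.002, -0.001]
contact_force: [0.1, -0.4, 10.6]
opening: 0.402
```

Run:
```python
from h import *
to(.389,.3515,.138)
```

```text
t 9.7 pos [0.3918 0.3517 0.138 ] yaw 1.95 op 0.402 F [ 0.1 -0.4 10.6] -> xyz [-0.0035  0.0001 -0.0001] w [-0.0005 -0.0011 -0.0008]
```

Firm contact with the tray floor. I'm releasing slowly and rising.

Call:
apply_moves(series=[{"x":0,"y":0,"z":0,"wx":0,"wy":0,"wz":0,"fingers":-0.1},{"x":0,"y":0,"z":0,"wx":0,"wy":0,"wz":0,"fingers":0.2},{"x":0,"y":0,"z":0,"wx":0,"wy":0,"wz":0,"fingers":0.4},{"x":0,"y":0,"z":-0.015,"wx":0,"wy":0,"wz":0,"fingers":0.4},{"x":0,"y":0,"z":-0.04,"wx":0,"wy":0,"wz":0,"fingers":0.4},{"x":0,"y":0,"z":-0.06,"wx":0,"wy":0,"wz":0,"fingers":0.4},{"x":0,"y":0.02,"z":-0.04,"wx":0,"wy":0,"wz":0,"fingers":0.4},{"x":0.01,"y":0.05,"z":0,"wx":0,"wy":0,"wz":0,"fingers":0.4}])

```text
clock: 10.7
tool_pos: [0.4017, 0.2987, 0.27]
eef_rot: [1.0, 0.02, 0.004, -0.004]
contact_force: [1.0, 0.2, -0.5]
opening: 0.699
```

Run:
```python
from h import *
to(.5645,-.0692,.26)
p,d=snapshot('top');cv2.imwrite('pics/top1.png',p[:,:,::-1])
for b in blobs(p[200:300,90:200],(50,120,40),(85,255,255),40): print(cv2.boundingRect(b)); 
to(.5645,-.0692,.26)
```

```text
t 10.7 pos [0.4017 0.2987 0.27  ] yaw 2.29 op 0.699 F [ 1.   0.2 -0.5] -> xyz [0.1849 0.4677 0.0107] w [-0.0023 -0.0026  0.0011]
t 10.75 pos [0.403  0.2902 0.2693] yaw 1.75 op 0.7 F [ 0.1 -5.1 -0.7] -> xyz [0.188  0.4552 0.0129] w [ 0.0001 -0.0021 -0.002 ]
```

Call:
apply_moves(series=[{"x":0.02,"y":0.04,"z":0,"wx":0,"wy":-0.002,"wz":-0.002,"fingers":0.4},{"x":0.026,"y":0.062,"z":0,"wx":0,"wy":0,"wz":0,"fingers":0.4},{"x":0.026,"y":0.062,"z":0,"wx":0,"wy":0,"wz":0,"fingers":0.4},{"x":0.026,"y":0.062,"z":0,"wx":0,"wy":0,"wz":0,"fingers":0.4},{"x":0.026,"y":0.062,"z":0,"wx":0,"wy":0,"wz":0,"fingers":0.4},{"x":0.026,"y":0.055,"z":0,"wx":0,"wy":0,"wz":0,"fingers":0.4},{"x":0.02,"y":0.035,"z":0,"wx":0,"wy":0,"wz":0,"fingers":0.4},{"x":0.01,"y":0.02,"z":0,"wx":0,"wy":0,"wz":0,"fingers":0.4}])

```text
clock: 11.75
tool_pos: [0.5631, -0.0324, 0.2752]
eef_rot: [1.0, 0.019, 0.003, -0.001]
contact_force: [0.3, 0.9, 0.5]
opening: 0.699
```

Run:
```python
from h import *
to(.5645,-.0692,.22)
```

```text
t 11.75 pos [ 0.5631 -0.0324  0.2752] yaw 2.13 op 0.699 F [0.3 0.9 0.5] -> xyz [-0.0003  0.0462  0.0689] w [-0.0007 -0.002   0.0002]
```

Call:
apply_moves(series=[{"x":0,"y":0.025,"z":0.02,"wx":0,"wy":-0.002,"wz":0,"fingers":0.4},{"x":0,"y":0.015,"z":0.02,"wx":0,"wy":0,"wz":0,"fingers":0.4},{"x":0,"y":0,"z":0.01,"wx":0,"wy":0,"wz":0,"fingers":0.4},{"x":0,"y":0,"z":0,"wx":0,"wy":0,"wz":0,"fingers":0.4}])

```text
clock: 12.25
tool_pos: [0.5643, -0.063, 0.2344]
eef_rot: [1.0, 0.02, -0.0, -0.002]
contact_force: [-1.0, -0.1, -0.8]
opening: 0.7
```

Run:
```python
from h import *
to(.5645,-.0692,.138)
```

```text
t 12.25 pos [ 0.5643 -0.063   0.2344] yaw 2.23 op 0.7 F [-1.  -0.1 -0.8] -> xyz [-1.000e-04  8.200e-03  1.204e-01] w [-0.0013  0.      0.0007]
```

Call:
apply_moves(series=[{"x":0,"y":0.007,"z":0,"wx":-0.001,"wy":0,"wz":0.001,"fingers":0.4},{"x":0,"y":0.001,"z":0.03,"wx":0,"wy":0,"wz":0,"fingers":0.4},{"x":0,"y":0,"z":0.035,"wx":0,"wy":0,"wz":0,"fingers":0.4},{"x":0,"y":0,"z":0.03,"wx":0,"wy":0,"wz":0,"fingers":0.4},{"x":0,"y":0,"z":0.012,"wx":0,"wy":0,"wz":0,"fingers":0.4},{"x":0,"y":0,"z":0.004,"wx":0,"wy":0,"wz":0,"fingers":0.4},{"x":0,"y":0,"z":0,"wx":0,"wy":0,"wz":0,"fingers":0.4}])

```text
clock: 13.12
tool_pos: [0.5688, -0.0665, 0.1476]
eef_rot: [1.0, 0.021, 0.005, -0.001]
contact_force: [0.7, -0.2, 0.2]
opening: 0.701
```

Run:
```python
from h import *
to(.5645,-.0692,.138)
```

```text
t 13.12 pos [ 0.5688 -0.0665  0.1476] yaw 2.36 op 0.701 F [ 0.7 -0.2  0.2] -> xyz [-0.0056  0.0031  0.0119] w [-0.0003 -0.0031  0.0014]
```

Call:
apply_moves(series=[{"x":-0.0055,"y":0.003,"z":0.011,"wx":0,"wy":-0.003,"wz":0.001,"fingers":0.4},{"x":0,"y":0,"z":0,"wx":0,"wy":0,"wz":0,"fingers":0.1},{"x":0,"y":0,"z":0,"wx":0,"wy":0,"wz":0,"fingers":-0.3},{"x":0,"y":0,"z":0,"wx":0,"wy":0,"wz":0,"fingers":-0.6},{"x":0,"y":0,"z":0,"wx":0,"wy":0,"wz":0,"fingers":-0.6}], force=30)

```text
clock: 13.75
tool_pos: [0.565, -0.0696, 0.1397]
eef_rot: [1.0, 0.019, 0.001, -0.0]
contact_force: [0.2, -0.3, -0.9]
opening: 0.401
```

Run:
```python
from h import *
to(.5645,-.0692,.26)
```

```text
t 13.75 pos [ 0.565  -0.0696  0.1397] yaw 2.15 op 0.401 F [ 0.2 -0.3 -0.9] -> xyz [-0.0003 -0.0006 -0.1504] w [-0.0002 -0.0006  0.0003]
```

Call:
apply_moves(series=[{"x":0,"y":0,"z":-0.012,"wx":0,"wy":0,"wz":0,"fingers":-0.6},{"x":0,"y":0,"z":-0.025,"wx":0,"wy":0,"wz":0,"fingers":-0.6},{"x":0,"y":0,"z":-0.035,"wx":0,"wy":0,"wz":0,"fingers":-0.6},{"x":0,"y":0,"z":-0.035,"wx":0,"wy":0,"wz":0,"fingers":-0.6},{"x":0,"y":0,"z":-0.025,"wx":0,"wy":0,"wz":0,"fingers":-0.6},{"x":-0.02,"y":0,"z":-0.01,"wx":0,"wy":0,"wz":0,"fingers":-0.6},{"x":-0.035,"y":0,"z":-0.005,"wx":0,"wy":0,"wz":0,"fingers":-0.6},{"x":-0.04,"y":0,"z":-0.004,"wx":0,"wy":0,"wz":0,"fingers":-0.6}])

```text
clock: 14.75
tool_pos: [0.4841, -0.0719, 0.2645]
eef_rot: [1.0, 0.019, -0.001, -0.001]
contact_force: [-0.4, -0.8, -3.0]
opening: 0.4
```

Run:
```python
from h import *
to(.485,.3355,.25)
```

```text
t 14.75 pos [ 0.4841 -0.0719  0.2645] yaw 2.22 op 0.4 F [-0.4 -0.8 -3. ] -> xyz [ 0.0209 -0.5088  0.0188] w [-0.0004  0.0007  0.0007]
```

Call:
apply_moves(series=[{"x":-0.02,"y":-0.02,"z":0,"wx":0,"wy":0,"wz":0,"fingers":-0.6},{"x":-0.005,"y":-0.04,"z":0,"wx":0,"wy":0,"wz":0,"fingers":-0.6},{"x":0,"y":-0.06,"z":0,"wx":0,"wy":0,"wz":0,"fingers":-0.6},{"x":0,"y":-0.06,"z":0,"wx":0,"wy":0,"wz":0,"fingers":-0.6},{"x":0,"y":-0.06,"z":0,"wx":0,"wy":0,"wz":0,"fingers":-0.6},{"x":0.01,"y":-0.06,"z":0,"wx":0,"wy":0,"wz":0,"fingers":-0.6},{"x":0.01,"y":-0.05,"z":0,"wx":0,"wy":0,"wz":0,"fingers":-0.6},{"x":0.01,"y":-0.035,"z":0,"wx":0,"wy":0,"wz":0,"fingers":-0.6}])

```text
clock: 15.75
tool_pos: [0.4605, 0.2366, 0.2621]
eef_rot: [1.0, 0.014, -0.01, 0.002]
contact_force: [0.3, 0.1, -3.6]
opening: 0.399
```

Run:
```python
from h import *
to(.485,.3355,.25)
```

```text
t 15.75 pos [0.4605 0.2366 0.2621] yaw 1.63 op 0.399 F [ 0.3  0.1 -3.6] -> xyz [ 0.0345 -0.1228  0.0139] w [ 0.0013  0.0062 -0.0026]
```

Call:
apply_moves(series=[{"x":0.01,"y":-0.035,"z":0,"wx":0.001,"wy":0.006,"wz":-0.002,"fingers":-0.6},{"x":0.01,"y":-0.035,"z":0,"wx":0,"wy":0,"wz":0,"fingers":-0.6},{"x":0.007,"y":-0.025,"z":0,"wx":0,"wy":0,"wz":0,"fingers":-0.6},{"x":0.002,"y":-0.01,"z":0.01,"wx":0,"wy":0,"wz":0,"fingers":-0.6},{"x":0,"y":0,"z":0.02,"wx":0,"wy":0,"wz":0,"fingers":-0.6},{"x":0,"y":0,"z":0.015,"wx":0,"wy":0,"wz":0,"fingers":-0.6}])

```text
clock: 16.5
tool_pos: [0.4734, 0.3201, 0.2214]
eef_rot: [1.0, 0.019, -0.005, 0.004]
contact_force: [-0.5, -0.4, -3.8]
opening: 0.399
```

Run:
```python
from h import *
to(.487,.3355,.1387)
```

```text
t 16.5 pos [0.4734 0.3201 0.2214] yaw 2.17 op 0.399 F [-0.5 -0.4 -3.8] -> xyz [ 0.0187 -0.0194  0.1031] w [0.0022 0.0031 0.0004]
```

Call:
apply_moves(series=[{"x":0.012,"y":-0.012,"z":0,"wx":0.002,"wy":0.003,"wz":0,"fingers":-0.6},{"x":0.006,"y":-0.006,"z":0.015,"wx":0,"wy":0,"wz":0,"fingers":-0.6},{"x":0,"y":0,"z":0.025,"wx":0,"wy":0,"wz":0,"fingers":-0.6},{"x":0,"y":0,"z":0.025,"wx":0,"wy":0,"wz":0,"fingers":-0.6},{"x":0,"y":0,"z":0.015,"wx":0,"wy":0,"wz":0,"fingers":-0.6},{"x":0,"y":0,"z":0.005,"wx":0,"wy":0,"wz":0,"fingers":-0.6}])

```text
clock: 17.25
tool_pos: [0.4898, 0.3355, 0.1496]
eef_rot: [1.0, 0.018, 0.001, 0.0]
contact_force: [-0.5, 0.3, -2.3]
opening: 0.397
```

Run:
```python
from h import *
to(.487,.3355,.1387)
```

```text
t 17.25 pos [0.4898 0.3355 0.1496] yaw 2.06 op 0.397 F [-0.5  0.3 -2.3] -> xyz [-0.0035 -0.0001  0.0136] w [ 0.     -0.0005 -0.0002]
```

Call:
apply_moves(series=[{"x":0,"y":0,"z":0.006,"wx":0,"wy":0,"wz":0,"fingers":-0.6},{"x":0,"y":0,"z":0.004,"wx":0,"wy":0,"wz":0,"fingers":-0.6},{"x":0,"y":0,"z":0.003,"wx":0,"wy":0,"wz":0,"fingers":-0.6},{"x":0,"y":0,"z":0.002,"wx":0,"wy":0,"wz":0,"fingers":-0.6}])

```text
clock: 17.75
tool_pos: [0.4909, 0.3364, 0.1386]
eef_rot: [1.0, 0.018, 0.002, -0.001]
contact_force: [-3.1, -0.9, 7.9]
opening: 0.397
```

Run:
```python
from h import *
to(.487,.3355,.1387)
```

```text
t 17.75 pos [0.4909 0.3364 0.1386] yaw 2.05 op 0.397 F [-3.1 -0.9  7.9] -> xyz [-0.005   0.0009 -0.0001] w [-0.0006 -0.0013 -0.0003]
```

Call:
apply_moves(series=[{"x":0,"y":0,"z":0,"wx":0,"wy":0,"wz":0,"fingers":-0.1},{"x":0,"y":0,"z":0,"wx":0,"wy":0,"wz":0,"fingers":0.2},{"x":0,"y":0,"z":0,"wx":0,"wy":0,"wz":0,"fingers":0.4},{"x":0,"y":0,"z":-0.015,"wx":0,"wy":0,"wz":0,"fingers":0.4},{"x":0,"y":0,"z":-0.04,"wx":0,"wy":0,"wz":0,"fingers":0.4},{"x":0,"y":0,"z":-0.06,"wx":0,"wy":0,"wz":0,"fingers":0.3},{"x":0.01,"y":0.03,"z":-0.04,"wx":0,"wy":0,"wz":0,"fingers":0},{"x":0.02,"y":0.06,"z":0,"wx":0,"wy":0,"wz":0,"fingers":0}])

```text
clock: 18.75
tool_pos: [0.5174, 0.2695, 0.2708]
eef_rot: [1.0, 0.022, 0.005, -0.004]
contact_force: [1.2, -1.0, -0.9]
opening: 0.497
```

Call:
apply_moves(series=[{"x":0.02,"y":0.06,"z":0,"wx":0,"wy":0,"wz":0,"fingers":0},{"x":0.02,"y":0.06,"z":0,"wx":0,"wy":0,"wz":0,"fingers":0},{"x":0.02,"y":0.06,"z":0,"wx":0,"wy":0,"wz":0,"fingers":0},{"x":0.02,"y":0.06,"z":0,"wx":0,"wy":0,"wz":0,"fingers":0},{"x":0.02,"y":0.06,"z":0,"wx":0,"wy":0,"wz":0,"fingers":0},{"x":0.02,"y":0.05,"z":0,"wx":0,"wy":0,"wz":0,"fingers":0},{"x":0,"y":0.025,"z":0,"wx":0,"wy":0,"wz":0,"fingers":0}])

```text
clock: 19.62
tool_pos: [0.6314, -0.0382, 0.2772]
eef_rot: [1.0, 0.021, 0.01, -0.004]
contact_force: [-1.2, 0.2, 0.2]
opening: 0.498
```

Run:
```python
from h import *
to(.644,-.102,.20)
p,d=snapshot('top');cv2.imwrite('pics/top2.png',p[:,:,::-1])
for n,lo,hi in [('red',(0,150,60),(6,255,255)),('gre',(50,120,40),(85,255,255))]:
  for b in blobs(p[200:300,100:185],lo,hi,40)[:2]:
    b=b+np.array([100,200]);w=ray('top',b.reshape(-1,2),.179)*1000;(x,y),r=cv2.minEnclosingCircle(w[:,:2].astype(np.float32));print(n,cv2.boundingRect(b),round(x,1),round(y,1),round(r,1))
c=camera_model('wrist');p,d=snapshot('wrist');cv2.imwrite('pics/w2.png',p[:,:,::-1])
```

```text
t 19.62 pos [ 0.6314 -0.0382  0.2772] yaw 2.41 op 0.498 F [-1.2  0.2  0.2] -> xyz [0.0104 0.0812 0.0961] w [-0.0026 -0.0063  0.0017]
red (117, 219, 15, 15) 487.8 336.1 16.7
gre (109, 262, 17, 15) 389.7 349.3 18.5
```

View pics/w2.png

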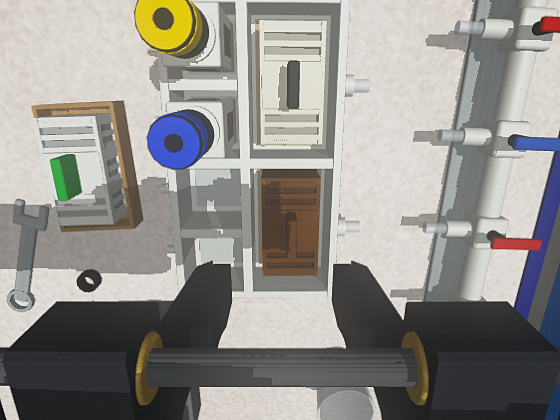

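Red and green stand in the tray at (488,336) and (390,349) mm, with their tops where an upright tower's would be. The brown pack spans about (262–320, 168–275) px, with its tab near (291,233).

Run:
```python
from h import *
c=camera_model('wrist');p=cv2.imread('pics/w2.png')[:,:,::-1].copy()
b=blobs(p[150:300,245:340],(3,90,20),(18,255,255),300)[0]+np.array([245,150])
w=ray('wrist',b.reshape(-1,2),.053,c)*1000
print(cv2.boundingRect(b),cv2.minAreaRect(w[:,:2].astype(np.float32)))
print(ray('wrist',[(291,213),(291,250),(287,232),(296,232)],.083,c).round(4))
to(.6425,-.102,.12)
```

```text
(261, 178, 60, 98) ((646.109619140625, -98.70164489746094), (59.86917495727539, 108.86274719238281), 1.9419490098953247)
[[ 0.6446 -0.0715  0.083 ]
 [ 0.6464 -0.1098  0.083 ]
 [ 0.6416 -0.091   0.083 ]
 [ 0.6503 -0.0907  0.083 ]]
t 19.73 pos [ 0.6303 -0.0381  0.2771] yaw 2.35 op 0.495 F [0.6 0.5 0.5] -> xyz [0.0083 0.0819 0.1959] w [-0.0025 -0.0059  0.0014]
```

Call:
apply_moves(series=[{"x":0.006,"y":0.025,"z":0.01,"wx":-0.002,"wy":-0.006,"wz":0.001,"fingers":0},{"x":0.006,"y":0.03,"z":0.03,"wx":0,"wy":0,"wz":0,"fingers":0},{"x":0,"y":0.015,"z":0.04,"wx":0,"wy":0,"wz":0,"fingers":0},{"x":0,"y":0.005,"z":0.05,"wx":0,"wy":0,"wz":0,"fingers":0},{"x":0,"y":0,"z":0.03,"wx":0,"wy":0,"wz":0,"fingers":0},{"x":0,"y":0,"z":0.01,"wx":0,"wy":0,"wz":0,"fingers":0},{"x":0,"y":0,"z":0,"wx":0,"wy":0,"wz":0,"fingers":0}])

```text
clock: 20.6
tool_pos: [0.6436, -0.0898, 0.1355]
eef_rot: [1.0, 0.027, -0.002, -0.003]
contact_force: [1.0, -0.1, 0.1]
opening: 0.5
```

Run:
```python
from h import *
to(.6455,-.100,.059)
```

```text
t 20.6 pos [ 0.6436 -0.0898  0.1355] yaw 3.04 op 0.5 F [ 1.  -0.1  0.1] -> xyz [0.0022 0.0134 0.0956] w [-0.0019  0.0015  0.0052]
```

Call:
apply_moves(series=[{"x":0.002,"y":0.012,"z":0.01,"wx":-0.002,"wy":0.001,"wz":0.005,"fingers":0},{"x":0,"y":0,"z":0.025,"wx":0,"wy":0,"wz":0,"fingers":0},{"x":0,"y":0,"z":0.025,"wx":0,"wy":0,"wz":0,"fingers":0},{"x":0,"y":0,"z":0.012,"wx":0,"wy":0,"wz":0,"fingers":0},{"x":0,"y":0,"z":0.004,"wx":0,"wy":0,"wz":0,"fingers":0},{"x":0,"y":0,"z":0,"wx":0,"wy":0,"wz":0,"fingers":0}])

```text
clock: 21.35
tool_pos: [0.6478, -0.1001, 0.0733]
eef_rot: [1.0, 0.018, 0.002, 0.001]
contact_force: [-0.5, -0.6, 0.4]
opening: 0.501
```

Run:
```python
from h import *
to(.6455,-.100,.059)
```

```text
t 21.35 pos [ 0.6478 -0.1001  0.0733] yaw 2.1 op 0.501 F [-0.5 -0.6  0.4] -> xyz [-0.003  -0.0002  0.0179] w [ 0.0005 -0.0011  0.    ]
```

Call:
apply_moves(series=[{"x":-0.003,"y":0,"z":0.01,"wx":0,"wy":-0.001,"wz":0,"fingers":0},{"x":0,"y":0,"z":0.006,"wx":0,"wy":0,"wz":0,"fingers":0},{"x":0,"y":0,"z":0,"wx":0,"wy":0,"wz":0,"fingers":-0.4},{"x":0,"y":0,"z":0,"wx":0,"wy":0,"wz":0,"fingers":-0.8},{"x":0,"y":0,"z":0,"wx":0,"wy":0,"wz":0,"fingers":-1},{"x":0,"y":0,"z":0,"wx":0,"wy":0,"wz":0,"fingers":-1},{"x":0,"y":0,"z":0,"wx":0,"wy":0,"wz":0,"fingers":-1}], force=40)

```text
clock: 22.22
tool_pos: [0.6464, -0.1002, 0.0611]
eef_rot: [1.0, 0.018, 0.002, 0.001]
contact_force: [-0.3, -0.6, -2.2]
opening: 0.108
```

Run:
```python
from h import *
to(.6455,-.100,.18)
```

```text
t 22.23 pos [ 0.6464 -0.1002  0.0611] yaw 2.1 op 0.108 F [-0.3 -0.6 -2.2] -> xyz [-7.000e-04 -1.000e-04 -1.486e-01] w [ 0.0006 -0.0009  0.    ]
```

Call:
apply_moves(series=[{"x":0,"y":0,"z":-0.015,"wx":0,"wy":0,"wz":0,"fingers":-1},{"x":0,"y":0,"z":-0.03,"wx":0,"wy":0,"wz":0,"fingers":-1},{"x":0,"y":0,"z":-0.04,"wx":0,"wy":0,"wz":0,"fingers":-1},{"x":0,"y":0,"z":-0.035,"wx":0,"wy":0,"wz":0,"fingers":-1},{"x":-0.01,"y":0.01,"z":-0.02,"wx":0,"wy":0,"wz":0,"fingers":-1},{"x":-0.03,"y":0.03,"z":0,"wx":0,"wy":0,"wz":0,"fingers":-1},{"x":-0.035,"y":0.04,"z":0,"wx":0,"wy":0,"wz":-0.004,"fingers":-1},{"x":-0.035,"y":0.04,"z":0,"wx":0,"wy":0,"wz":-0.004,"fingers":-1}])

```text
clock: 23.22
tool_pos: [0.5594, -0.1997, 0.1788]
eef_rot: [0.999, 0.035, 0.001, 0.0]
contact_force: [-0.1, -0.9, -1.8]
opening: 0.11
```

Run:
```python
from h import *
to(.457,-.31,.17,3.5)
```

```text
t 23.23 pos [ 0.5594 -0.1997  0.1788] yaw 3.96 op 0.11 F [-0.1 -0.9 -1.8] -> xyz [-0.1372  0.1288  0.0108] w [ 0.0003 -0.0008  0.0025]
```

Call:
apply_moves(series=[{"x":-0.035,"y":0.035,"z":0,"wx":0,"wy":0,"wz":0.002,"fingers":-1},{"x":-0.035,"y":0.033,"z":0,"wx":0,"wy":0,"wz":0,"fingers":-1},{"x":-0.03,"y":0.025,"z":0,"wx":0,"wy":0,"wz":0,"fingers":-1},{"x":-0.015,"y":0.014,"z":0,"wx":0,"wy":0,"wz":0,"fingers":-1},{"x":-0.005,"y":0.005,"z":0.01,"wx":0,"wy":0,"wz":0,"fingers":-1},{"x":0,"y":0,"z":0.01,"wx":0,"wy":0,"wz":0,"fingers":-1}])

```text
clock: 23.98
tool_pos: [0.4595, -0.3032, 0.1631]
eef_rot: [1.0, 0.027, -0.001, 0.002]
contact_force: [-0.6, 0.7, -2.7]
opening: 0.108
```

Run:
```python
from h import *
to(.457,-.31,.0625,3.5)
```

```text
t 23.98 pos [ 0.4595 -0.3032  0.1631] yaw 3.1 op 0.108 F [-0.6  0.7 -2.7] -> xyz [-0.0034  0.0079  0.1257] w [ 0.0009  0.0005 -0.0022]
```

Call:
apply_moves(series=[{"x":-0.003,"y":0.008,"z":0.02,"wx":0,"wy":0,"wz":-0.002,"fingers":-1},{"x":0,"y":0,"z":0.035,"wx":0,"wy":0,"wz":0,"fingers":-1},{"x":0,"y":0,"z":0.03,"wx":0,"wy":0,"wz":0,"fingers":-1},{"x":0,"y":0,"z":0.015,"wx":0,"wy":0,"wz":0,"fingers":-1},{"x":0,"y":0,"z":0.005,"wx":0,"wy":0,"wz":0,"fingers":-1}])

```text
clock: 24.6
tool_pos: [0.4608, -0.3065, 0.0721]
eef_rot: [0.999, 0.035, -0.0, -0.0]
contact_force: [-0.5, -0.9, -2.2]
opening: 0.11
```

Run:
```python
from h import *
to(.457,-.31,.0615,3.5)
```

```text
t 24.6 pos [ 0.4608 -0.3065  0.0721] yaw 3.98 op 0.11 F [-0.5 -0.9 -2.2] -> xyz [-0.0051  0.004   0.0132] w [-0.      0.0002  0.0027]
```

Call:
apply_moves(series=[{"x":-0.003,"y":0.003,"z":0.006,"wx":0,"wy":0,"wz":0.002,"fingers":-1},{"x":0,"y":0,"z":0.004,"wx":0,"wy":0,"wz":0,"fingers":-1},{"x":0,"y":0,"z":0.003,"wx":0,"wy":0,"wz":0,"fingers":-1},{"x":0,"y":0,"z":0.002,"wx":0,"wy":0,"wz":0,"fingers":-1}])

```text
clock: 25.1
tool_pos: [0.4596, -0.3099, 0.061]
eef_rot: [1.0, 0.032, 0.001, 0.001]
contact_force: [-2.4, 1.5, 13.5]
opening: 0.106
```

Run:
```python
from h import *
to(.457,-.31,.061,3.5)
```

```text
t 25.1 pos [ 0.4596 -0.3099  0.061 ] yaw 3.61 op 0.106 F [-2.4  1.5 13.5] -> xyz [-0.0033 -0.     -0.0001] w [ 0.0005 -0.0006  0.0006]
```

Call:
apply_moves(series=[{"x":0,"y":0,"z":0,"wx":0,"wy":0,"wz":0,"fingers":-0.5},{"x":0,"y":0,"z":0,"wx":0,"wy":0,"wz":0,"fingers":0},{"x":0,"y":0,"z":0,"wx":0,"wy":0,"wz":0,"fingers":0},{"x":0,"y":0,"z":-0.02,"wx":0,"wy":0,"wz":0,"fingers":0},{"x":0,"y":0,"z":-0.05,"wx":0,"wy":0,"wz":0,"fingers":0},{"x":0,"y":0,"z":-0.06,"wx":0,"wy":0,"wz":0,"fingers":0},{"x":0,"y":-0.03,"z":-0.04,"wx":0,"wy":0,"wz":0,"fingers":0},{"x":-0.01,"y":-0.06,"z":0,"wx":0,"wy":0,"wz":0,"fingers":0}])

```text
clock: 26.1
tool_pos: [0.4487, -0.2414, 0.206]
eef_rot: [1.0, 0.028, 0.005, 0.004]
contact_force: [0.4, 0.9, -0.0]
opening: 0.503
```

Call:
apply_moves(series=[{"x":-0.01,"y":-0.05,"z":0,"wx":0,"wy":0,"wz":0,"fingers":0},{"x":-0.01,"y":-0.03,"z":0,"wx":0,"wy":0,"wz":0,"fingers":0},{"x":0,"y":-0.01,"z":0,"wx":0,"wy":0,"wz":0,"fingers":0},{"x":0,"y":0,"z":0,"wx":0,"wy":0,"wz":0,"fingers":0}])

```text
clock: 26.6
tool_pos: [0.4288, -0.1659, 0.2098]
eef_rot: [0.999, 0.03, 0.008, 0.004]
contact_force: [0.3, -0.3, 0.4]
opening: 0.505
```

Run:
```python
from h import *
to(.426,-.05,.12,4.9)
c=camera_model('wrist');p,d=snapshot('wrist');cv2.imwrite('pics/w3.png',p[:,:,::-1])
for b in blobs(p,(50,120,40),(85,255,255),100)[:2]:
    w=ray('wrist',b.reshape(-1,2),.082,c)*1000;print(cv2.boundingRect(b),cv2.minAreaRect(w[:,:2].astype(np.float32)))
t,_=snapshot('top');cv2.imwrite('pics/t3.png',t[:,:,::-1])
```

```text
t 26.6 pos [ 0.4288 -0.1659  0.2098] yaw 3.49 op 0.505 F [ 0.3 -0.3  0.4] -> xyz [ 0.0036 -0.1458  0.1111] w [ 0.0026 -0.005  -0.0078]
(282, 0, 14, 61) ((428.7705383300781, -51.85088348388672), (8.764429092407227, 36.211727142333984), 3.6216750144958496)
```

View pics/w3.png

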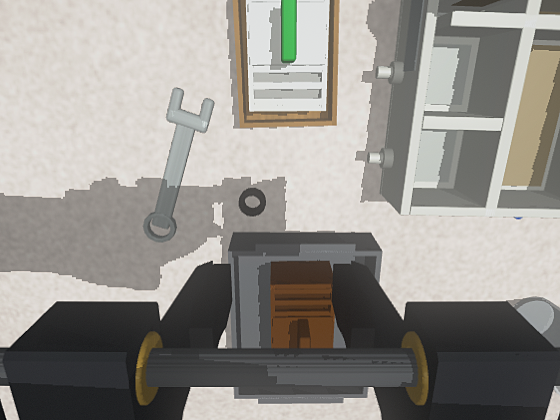

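View pics/t3.png

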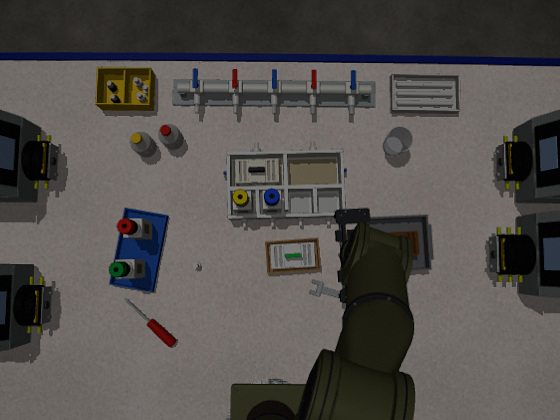

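The wrench, ring and bank are untouched. The brown pack lies flat in the tub at (310,320) px, and both towers stand in the tray in the top view. The green tab is at (289,30) px in the wrist view. Next I grasp the new pack.

Call:
apply_moves(series=[{"x":0,"y":-0.02,"z":0,"wx":0.002,"wy":-0.005,"wz":-0.004,"fingers":0},{"x":0.001,"y":-0.04,"z":0.01,"wx":0,"wy":0,"wz":-0.004,"fingers":0},{"x":0.001,"y":-0.04,"z":0.02,"wx":0,"wy":0,"wz":0,"fingers":0},{"x":0.001,"y":-0.025,"z":0.025,"wx":0,"wy":0,"wz":0,"fingers":0},{"x":0,"y":-0.01,"z":0.025,"wx":0,"wy":0,"wz":0,"fingers":0},{"x":0,"y":0,"z":0.01,"wx":0,"wy":0,"wz":0,"fingers":0},{"x":0,"y":0,"z":0,"wx":0,"wy":0,"wz":0,"fingers":0}])

```text
clock: 27.58
tool_pos: [0.4262, -0.0558, 0.1348]
eef_rot: [0.999, 0.041, 0.0, 0.001]
contact_force: [-0.3, -0.3, 0.4]
opening: 0.495
```

Run:
```python
from h import *
to(.4275,-.05,.059,4.9)
```

```text
t 27.57 pos [ 0.4262 -0.0558  0.1348] yaw 4.74 op 0.495 F [-0.3 -0.3  0.4] -> xyz [ 0.0022 -0.0073  0.0947] w [ 0.0006 -0.     -0.0009]
```

Call:
apply_moves(series=[{"x":0.001,"y":-0.007,"z":0.01,"wx":0,"wy":0,"wz":-0.001,"fingers":0},{"x":0,"y":0,"z":0.025,"wx":0,"wy":0,"wz":0,"fingers":0},{"x":0,"y":0,"z":0.025,"wx":0,"wy":0,"wz":0,"fingers":0},{"x":0,"y":0,"z":0.015,"wx":0,"wy":0,"wz":0,"fingers":0},{"x":0,"y":0,"z":0.006,"wx":0,"wy":0,"wz":0,"fingers":0},{"x":0,"y":0,"z":0,"wx":0,"wy":0,"wz":0,"fingers":0}])

```text
clock: 28.32
tool_pos: [0.4297, -0.0512, 0.0694]
eef_rot: [0.999, 0.041, 0.003, 0.001]
contact_force: [-0.9, -0.3, -1.2]
opening: 0.497
```

Run:
```python
from h import *
to(.4275,-.05,.060,4.9)
```

```text
t 28.32 pos [ 0.4297 -0.0512  0.0694] yaw 4.74 op 0.497 F [-0.9 -0.3 -1.2] -> xyz [-0.0027 -0.0017  0.0118] w [ 0.001  -0.0021 -0.0009]
```

Call:
apply_moves(series=[{"x":-0.0025,"y":-0.0015,"z":0.008,"wx":0.001,"wy":-0.002,"wz":-0.001,"fingers":0},{"x":0,"y":0,"z":0.003,"wx":0,"wy":0,"wz":0,"fingers":0},{"x":0,"y":0,"z":0,"wx":0,"wy":0,"wz":0,"fingers":-0.4},{"x":0,"y":0,"z":0,"wx":0,"wy":0,"wz":0,"fingers":-0.8},{"x":0,"y":0,"z":0,"wx":0,"wy":0,"wz":0,"fingers":-1},{"x":0,"y":0,"z":0,"wx":0,"wy":0,"wz":0,"fingers":-1},{"x":0,"y":0,"z":0,"wx":0,"wy":0,"wz":0,"fingers":-1}], force=40)

```text
clock: 29.2
tool_pos: [0.4283, -0.0501, 0.0612]
eef_rot: [0.999, 0.043, 0.001, -0.0]
contact_force: [-0.1, 0.4, -1.4]
opening: 0.108
```

Run:
```python
from h import *
to(.4275,-.05,.19,2.1)
```

```text
t 29.2 pos [ 0.4283 -0.0501  0.0612] yaw 4.93 op 0.108 F [-0.1  0.4 -1.4] -> xyz [-0.0007 -0.0002 -0.161 ] w [-0.     -0.0008  0.0157]
```

Call:
apply_moves(series=[{"x":0,"y":0,"z":-0.015,"wx":0,"wy":0,"wz":0,"fingers":-1},{"x":0,"y":0,"z":-0.03,"wx":0,"wy":0,"wz":0,"fingers":-1},{"x":0,"y":0,"z":-0.04,"wx":0,"wy":0,"wz":0,"fingers":-1},{"x":0,"y":0.01,"z":-0.04,"wx":0,"wy":0,"wz":0.005,"fingers":-1},{"x":0,"y":0.02,"z":-0.02,"wx":0,"wy":0,"wz":0.005,"fingers":-1},{"x":0.01,"y":0.02,"z":-0.01,"wx":0,"wy":0,"wz":0.005,"fingers":-1},{"x":0.025,"y":0.015,"z":0,"wx":0,"wy":0,"wz":0,"fingers":-1},{"x":0.04,"y":0,"z":0,"wx":0,"wy":0,"wz":0,"fingers":-1}])

```text
clock: 30.2
tool_pos: [0.4868, -0.1012, 0.1939]
eef_rot: [1.0, 0.018, -0.001, -0.0]
contact_force: [0.7, -0.1, -2.3]
opening: 0.112
```

Run:
```python
from h import *
to(.645,-.1015,.18)
```

```text
t 30.2 pos [ 0.4868 -0.1012  0.1939] yaw 2.09 op 0.112 F [ 0.7 -0.1 -2.3] -> xyz [0.1977 0.0076 0.0169] w [-0.0002  0.0008 -0.0001]
```

Call:
apply_moves(series=[{"x":0.04,"y":0.002,"z":0,"wx":0,"wy":0,"wz":0,"fingers":-1},{"x":0.05,"y":0.002,"z":0,"wx":0,"wy":0,"wz":0,"fingers":-1},{"x":0.045,"y":0.002,"z":0,"wx":0,"wy":0,"wz":0,"fingers":-1},{"x":0.025,"y":0.001,"z":0,"wx":0,"wy":0,"wz":0,"fingers":-1},{"x":0.01,"y":0,"z":0,"wx":0,"wy":0,"wz":0,"fingers":-1},{"x":0,"y":0,"z":0,"wx":0,"wy":0,"wz":0,"fingers":-1}])

```text
clock: 30.95
tool_pos: [0.6236, -0.1011, 0.1961]
eef_rot: [1.0, 0.018, -0.003, -0.001]
contact_force: [-0.5, -0.2, -2.6]
opening: 0.112
```

Run:
```python
from h import *
to(.645,-.1015,.13)
```

```text
t 30.95 pos [ 0.6236 -0.1011  0.1961] yaw 2.09 op 0.112 F [-0.5 -0.2 -2.6] -> xyz [0.0273 0.0016 0.0824] w [-0.0006  0.0022 -0.0001]
```

Call:
apply_moves(series=[{"x":0.015,"y":0.001,"z":0.01,"wx":0,"wy":0.002,"wz":0,"fingers":-1},{"x":0.01,"y":0,"z":0.02,"wx":0,"wy":0,"wz":0,"fingers":-1},{"x":0,"y":0,"z":0.025,"wx":0,"wy":0,"wz":0,"fingers":-1},{"x":0,"y":0,"z":0.015,"wx":0,"wy":0,"wz":0,"fingers":-1},{"x":0,"y":0,"z":0.003,"wx":0,"wy":0,"wz":0,"fingers":-1},{"x":0,"y":0,"z":0,"wx":0,"wy":0,"wz":0,"fingers":-1}])

```text
clock: 31.7
tool_pos: [0.6421, -0.1012, 0.1328]
eef_rot: [1.0, 0.018, -0.002, -0.001]
contact_force: [-0.1, 0.5, -1.2]
opening: 0.111
```

Run:
```python
from h import *
to(.645,-.1015,.0635)
```

```text
t 31.7 pos [ 0.6421 -0.1012  0.1328] yaw 2.04 op 0.111 F [-0.1  0.5 -1.2] -> xyz [0.004  0.0008 0.0866] w [-0.0008  0.0015 -0.0003]
```

Call:
apply_moves(series=[{"x":0.002,"y":0.001,"z":0.01,"wx":-0.001,"wy":0.001,"wz":0,"fingers":-1},{"x":0,"y":0,"z":0.02,"wx":0,"wy":0,"wz":0,"fingers":-1},{"x":0,"y":0,"z":0.022,"wx":0,"wy":0,"wz":0,"fingers":-1},{"x":0,"y":0,"z":0.015,"wx":0,"wy":0,"wz":0,"fingers":-1},{"x":0,"y":0,"z":0.008,"wx":0,"wy":0,"wz":0,"fingers":-1},{"x":0,"y":0,"z":0.003,"wx":0,"wy":0,"wz":0,"fingers":-1}])

```text
clock: 32.45
tool_pos: [0.6442, -0.1021, 0.0665]
eef_rot: [1.0, 0.018, -0.0, 0.0]
contact_force: [-0.0, -0.1, -2.5]
opening: 0.113
```

Run:
```python
from h import *
to(.645,-.1015,.0622)
```

```text
t 32.45 pos [ 0.6442 -0.1021  0.0665] yaw 2.04 op 0.113 F [-0.  -0.1 -2.5] -> xyz [ 0.001  -0.0007  0.0053] w [ 0.0003  0.0001 -0.0003]
```

Call:
apply_moves(series=[{"x":0,"y":0,"z":0.003,"wx":0,"wy":0,"wz":0,"fingers":-1},{"x":0,"y":0,"z":0.003,"wx":0,"wy":0,"wz":0,"fingers":-1},{"x":0,"y":0,"z":0.002,"wx":0,"wy":0,"wz":0,"fingers":-1}])

```text
clock: 32.83
tool_pos: [0.6447, -0.1023, 0.0622]
eef_rot: [1.0, 0.018, 0.0, 0.001]
contact_force: [-5.1, 1.9, 13.7]
opening: 0.112
```

Run:
```python
from h import *
to(.645,-.1015,.0622)
```

```text
t 32.83 pos [ 0.6447 -0.1023  0.0622] yaw 2.02 op 0.112 F [-5.1  1.9 13.7] -> xyz [ 0.0004 -0.001   0.0001] w [ 0.0003 -0.0003 -0.0004]
```

Call:
apply_moves(series=[{"x":0,"y":0,"z":0,"wx":0,"wy":0,"wz":0,"fingers":-0.5},{"x":0,"y":0,"z":0,"wx":0,"wy":0,"wz":0,"fingers":0},{"x":0,"y":0,"z":0,"wx":0,"wy":0,"wz":0,"fingers":0},{"x":0,"y":0,"z":-0.02,"wx":0,"wy":0,"wz":0,"fingers":0},{"x":0,"y":0,"z":-0.05,"wx":0,"wy":0,"wz":0,"fingers":0.4},{"x":0,"y":0,"z":-0.07,"wx":0,"wy":0,"wz":0,"fingers":0.4},{"x":0,"y":0,"z":-0.07,"wx":0,"wy":0,"wz":0,"fingers":0.4},{"x":0,"y":0,"z":-0.04,"wx":0,"wy":0,"wz":0,"fingers":0.4}])

```text
clock: 33.83
tool_pos: [0.6444, -0.1022, 0.2713]
eef_rot: [1.0, 0.018, 0.001, 0.001]
contact_force: [0.8, -0.5, -0.8]
opening: 0.703
```

Run:
```python
from h import *
to(.489,.336,.27)
```

```text
t 33.83 pos [ 0.6444 -0.1022  0.2713] yaw 2.01 op 0.703 F [ 0.8 -0.5 -0.8] -> xyz [-1.749e-01 -5.542e-01  5.000e-04] w [ 0.0004 -0.0007 -0.0005]
```

Call:
apply_moves(series=[{"x":-0.013,"y":-0.04,"z":0,"wx":0,"wy":0,"wz":0,"fingers":0.4},{"x":-0.02,"y":-0.063,"z":0,"wx":0,"wy":0,"wz":0,"fingers":0.4},{"x":-0.02,"y":-0.063,"z":0,"wx":0,"wy":0,"wz":0,"fingers":0.4},{"x":-0.02,"y":-0.063,"z":0,"wx":0,"wy":0,"wz":0,"fingers":0.4},{"x":-0.02,"y":-0.063,"z":0,"wx":0,"wy":0,"wz":0,"fingers":0.4},{"x":-0.02,"y":-0.063,"z":0,"wx":0,"wy":0,"wz":0,"fingers":0.4},{"x":-0.02,"y":-0.063,"z":0,"wx":0,"wy":0,"wz":0,"fingers":0.4},{"x":-0.015,"y":-0.04,"z":0,"wx":0,"wy":0,"wz":0,"fingers":0.4}])

```text
clock: 34.83
tool_pos: [0.5154, 0.2666, 0.282]
eef_rot: [1.0, 0.013, 0.012, 0.0]
contact_force: [0.0, 0.1, -0.2]
opening: 0.703
```

Run:
```python
from h import *
to(.4895,.336,.22)
```

```text
t 34.83 pos [0.5154 0.2666 0.282 ] yaw 1.5 op 0.703 F [ 0.   0.1 -0.2] -> xyz [-0.0319 -0.0877  0.0767] w [ 0.0004 -0.0076 -0.0034]
```

Call:
apply_moves(series=[{"x":-0.012,"y":-0.035,"z":0.01,"wx":0,"wy":-0.0076,"wz":-0.003,"fingers":0.4},{"x":-0.012,"y":-0.03,"z":0.02,"wx":0,"wy":0,"wz":0,"fingers":0.4},{"x":-0.006,"y":-0.015,"z":0.02,"wx":0,"wy":0,"wz":0,"fingers":0.4},{"x":0,"y":0,"z":0.01,"wx":0,"wy":0,"wz":0,"fingers":0.4},{"x":0,"y":0,"z":0,"wx":0,"wy":0,"wz":0,"fingers":0.4}])

```text
clock: 35.45
tool_pos: [0.4881, 0.3341, 0.2363]
eef_rot: [1.0, 0.02, 0.002, -0.001]
contact_force: [0.1, -0.3, 0.7]
opening: 0.705
```

Run:
```python
from h import *
to(.4895,.336,.1386)
t,_=snapshot('side');cv2.imwrite('pics/s4.png',t[:,:,::-1])
t,_=snapshot('top');cv2.imwrite('pics/t4.png',cv2.resize(t[140:290,220:440,::-1],None,fx=3.6,fy=3.6,interpolation=cv2.INTER_CUBIC))
to(.4895,.336,.1386)
```

```text
t 35.45 pos [0.4881 0.3341 0.2363] yaw 2.3 op 0.705 F [ 0.1 -0.3  0.7] -> xyz [ 0.0013 -0.002   0.1221] w [-0.0007 -0.0012  0.0011]
t 35.55 pos [0.4886 0.3343 0.2369] yaw 2.28 op 0.7 F [ 0.3  0.8 -0.1] -> xyz [ 0.0006 -0.0016  0.1229] w [-0.001  -0.0015  0.001 ]
```

View pics/t4.png

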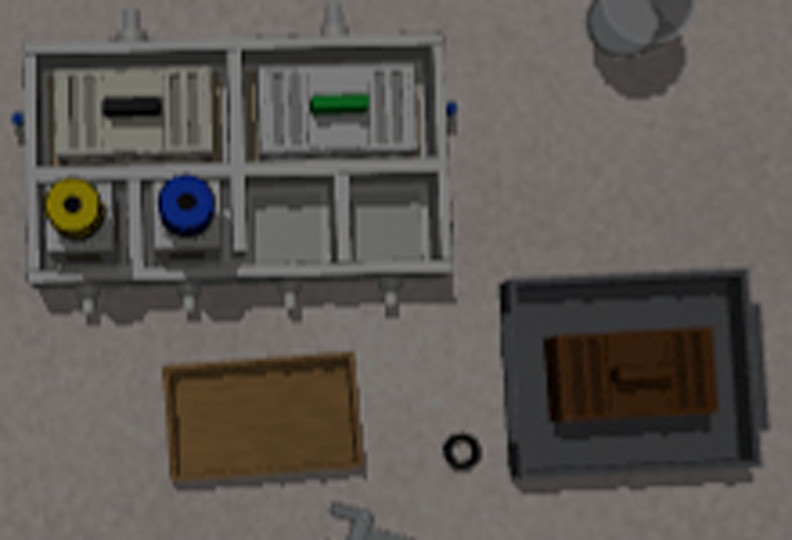

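View pics/s4.png

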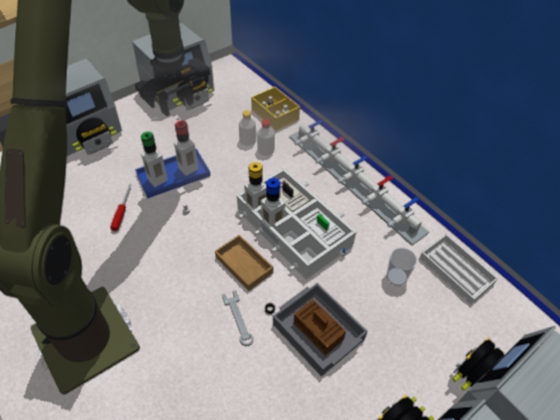

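The new pack is in its pocket, with its tab at (340,103) in the crop. Brown lies flat in the tub at (630,375), and both towers are upright in the tray in the side view. Picking up red.

Call:
apply_moves(series=[{"x":-0.001,"y":-0.0015,"z":0.02,"wx":-0.001,"wy":-0.0015,"wz":0.001,"fingers":0.4},{"x":0,"y":0,"z":0.03,"wx":0,"wy":0,"wz":0,"fingers":0.4},{"x":0,"y":0,"z":0.03,"wx":0,"wy":0,"wz":0,"fingers":0.4},{"x":0,"y":0,"z":0.02,"wx":0,"wy":0,"wz":0,"fingers":0.4},{"x":0,"y":0,"z":0.01,"wx":0,"wy":0,"wz":0,"fingers":0.4},{"x":0,"y":0,"z":0.003,"wx":0,"wy":0,"wz":0,"fingers":0.4}])

```text
clock: 36.3
tool_pos: [0.4905, 0.3334, 0.1428]
eef_rot: [1.0, 0.016, 0.001, -0.0]
contact_force: [0.7, -0.4, 0.2]
opening: 0.699
```

Run:
```python
from h import *
to(.4895,.336,.1386)
```

```text
t 36.3 pos [0.4905 0.3334 0.1428] yaw 1.79 op 0.699 F [ 0.7 -0.4  0.2] -> xyz [-0.0012 -0.0033  0.0053] w [-0.     -0.0008 -0.0017]
```

Call:
apply_moves(series=[{"x":-0.001,"y":-0.003,"z":0.004,"wx":0,"wy":-0.001,"wz":-0.002,"fingers":0.4},{"x":0,"y":0,"z":0,"wx":0,"wy":0,"wz":0,"fingers":0.1},{"x":0,"y":0,"z":0,"wx":0,"wy":0,"wz":0,"fingers":-0.1},{"x":0,"y":0,"z":0,"wx":0,"wy":0,"wz":0,"fingers":-0.3},{"x":0,"y":0,"z":0,"wx":0,"wy":0,"wz":0,"fingers":-0.6},{"x":0,"y":0,"z":0,"wx":0,"wy":0,"wz":0,"fingers":-0.6}], force=30)

```text
clock: 37.05
tool_pos: [0.4904, 0.3367, 0.141]
eef_rot: [1.0, 0.019, 0.001, -0.001]
contact_force: [0.3, 0.6, -0.8]
opening: 0.402
```

Run:
```python
from h import *
to(.4895,.336,.26)
```

```text
t 37.05 pos [0.4904 0.3367 0.141 ] yaw 2.18 op 0.402 F [ 0.3  0.6 -0.8] -> xyz [-0.0009  0.0005 -0.1488] w [-0.0006 -0.0006  0.0004]
```

Call:
apply_moves(series=[{"x":0,"y":0,"z":-0.012,"wx":0,"wy":0,"wz":0,"fingers":-0.6},{"x":0,"y":0,"z":-0.025,"wx":0,"wy":0,"wz":0,"fingers":-0.6},{"x":0,"y":0,"z":-0.035,"wx":0,"wy":0,"wz":0,"fingers":-0.6},{"x":0,"y":0,"z":-0.035,"wx":0,"wy":0,"wz":0,"fingers":-0.6},{"x":0,"y":0,"z":-0.03,"wx":0,"wy":0,"wz":0,"fingers":-0.6},{"x":-0.004,"y":0.02,"z":-0.012,"wx":0,"wy":0,"wz":0,"fingers":-0.6},{"x":-0.006,"y":0.04,"z":-0.005,"wx":0,"wy":0,"wz":0,"fingers":-0.6},{"x":-0.01,"y":0.055,"z":0,"wx":0,"wy":0,"wz":0,"fingers":-0.6}])

```text
clock: 38.05
tool_pos: [0.4748, 0.2414, 0.2683]
eef_rot: [1.0, 0.022, -0.001, 0.0]
contact_force: [0.5, -1.3, -3.6]
opening: 0.402
```

Run:
```python
from h import *
to(.455,-.07,.265)
```

```text
t 38.05 pos [0.4748 0.2414 0.2683] yaw 2.48 op 0.402 F [ 0.5 -1.3 -3.6] -> xyz [-0.0415  0.3878  0.0043] w [0.0001 0.0008 0.0021]
```

Call:
apply_moves(series=[{"x":-0.012,"y":0.055,"z":0,"wx":0,"wy":0.001,"wz":0.002,"fingers":-0.6},{"x":-0.012,"y":0.055,"z":0,"wx":0,"wy":0,"wz":0,"fingers":-0.6},{"x":-0.008,"y":0.055,"z":0,"wx":0,"wy":0,"wz":0,"fingers":-0.6},{"x":-0.004,"y":0.055,"z":0,"wx":0,"wy":0,"wz":0,"fingers":-0.6},{"x":0,"y":0.055,"z":0,"wx":0,"wy":0,"wz":0,"fingers":-0.6},{"x":0,"y":0.05,"z":0,"wx":0,"wy":0,"wz":0,"fingers":-0.6},{"x":0,"y":0.03,"z":0,"wx":0,"wy":0,"wz":0,"fingers":-0.6},{"x":0,"y":0.012,"z":0,"wx":0,"wy":0,"wz":0,"fingers":-0.6}])

```text
clock: 39.05
tool_pos: [0.4432, -0.0757, 0.2677]
eef_rot: [1.0, 0.012, -0.006, 0.004]
contact_force: [0.3, 0.8, -2.0]
opening: 0.399
```

Run:
```python
from h import *
to(.565,-.0695,.265)
```

```text
t 39.05 pos [ 0.4432 -0.0757  0.2677] yaw 1.32 op 0.399 F [ 0.3  0.8 -2. ] -> xyz [ 0.1525 -0.0042  0.0016] w [ 0.0024  0.0037 -0.0043]
```

Call:
apply_moves(series=[{"x":0.02,"y":-0.004,"z":0,"wx":0.002,"wy":0.004,"wz":-0.004,"fingers":-0.6},{"x":0.035,"y":0,"z":0,"wx":0,"wy":0,"wz":0,"fingers":-0.6},{"x":0.04,"y":0,"z":0,"wx":0,"wy":0,"wz":0,"fingers":-0.6},{"x":0.03,"y":0,"z":0,"wx":0,"wy":0,"wz":0,"fingers":-0.6},{"x":0.015,"y":0,"z":0,"wx":0,"wy":0,"wz":0,"fingers":-0.6},{"x":0.003,"y":0,"z":0,"wx":0,"wy":0,"wz":0,"fingers":-0.6},{"x":0,"y":0,"z":0,"wx":0,"wy":0,"wz":0,"fingers":-0.6}])

```text
clock: 39.92
tool_pos: [0.5636, -0.0569, 0.2656]
eef_rot: [1.0, 0.026, 0.001, -0.003]
contact_force: [-0.6, 0.6, -2.8]
opening: 0.401
```

Run:
```python
from h import *
to(.565,-.0695,.24)
```

```text
t 39.92 pos [ 0.5636 -0.0569  0.2656] yaw 2.94 op 0.401 F [-0.6  0.6 -2.8] -> xyz [0.0008 0.0161 0.0319] w [-0.0022 -0.0007  0.0047]
```

Call:
apply_moves(series=[{"x":0,"y":0.009,"z":0,"wx":-0.002,"wy":-0.001,"wz":0.004,"fingers":-0.6},{"x":0,"y":0.006,"z":0.01,"wx":0,"wy":0,"wz":0,"fingers":-0.6},{"x":0,"y":0,"z":0.015,"wx":0,"wy":0,"wz":0,"fingers":-0.6},{"x":0,"y":0,"z":0.008,"wx":0,"wy":0,"wz":0,"fingers":-0.6},{"x":0,"y":0,"z":0,"wx":0,"wy":0,"wz":0,"fingers":-0.6}])

```text
clock: 40.55
tool_pos: [0.5622, -0.0698, 0.2368]
eef_rot: [1.0, 0.019, -0.002, -0.0]
contact_force: [0.2, -0.7, -3.6]
opening: 0.404
```

Run:
```python
from h import *
to(.565,-.0695,.142)
```

```text
t 40.55 pos [ 0.5622 -0.0698  0.2368] yaw 2.15 op 0.404 F [ 0.2 -0.7 -3.6] -> xyz [ 4.000e-03 -1.000e-04  1.185e-01] w [-0.0001  0.0011  0.0003]
```

Call:
apply_moves(series=[{"x":0.0015,"y":0,"z":0.015,"wx":0,"wy":0.001,"wz":0,"fingers":-0.6},{"x":0,"y":0,"z":0.025,"wx":0,"wy":0,"wz":0,"fingers":-0.6},{"x":0,"y":0,"z":0.03,"wx":0,"wy":0,"wz":0,"fingers":-0.6},{"x":0,"y":0,"z":0.025,"wx":0,"wy":0,"wz":0,"fingers":-0.6},{"x":0,"y":0,"z":0.012,"wx":0,"wy":0,"wz":0,"fingers":-0.6},{"x":0,"y":0,"z":0.003,"wx":0,"wy":0,"wz":0,"fingers":-0.6}])

```text
clock: 41.3
tool_pos: [0.5649, -0.069, 0.1448]
eef_rot: [1.0, 0.019, 0.001, -0.0]
contact_force: [0.2, -0.2, -2.1]
opening: 0.399
```

Run:
```python
from h import *
to(.565,-.0695,.142)
```

```text
t 41.3 pos [ 0.5649 -0.069   0.1448] yaw 2.2 op 0.399 F [ 0.2 -0.2 -2.1] -> xyz [0.0001 0.0006 0.0035] w [-0.0002 -0.0009  0.0006]
```

Call:
apply_moves(series=[{"x":0,"y":0,"z":0.003,"wx":0,"wy":0,"wz":0,"fingers":-0.6},{"x":0,"y":0,"z":0.002,"wx":0,"wy":0,"wz":0,"fingers":-0.6}])

```text
clock: 41.55
tool_pos: [0.5659, -0.0693, 0.1419]
eef_rot: [1.0, 0.019, 0.003, -0.0]
contact_force: [-3.5, 0.0, 8.5]
opening: 0.397
```

Run:
```python
from h import *
to(.565,-.0695,.142)
```

```text
t 41.55 pos [ 0.5659 -0.0693  0.1419] yaw 2.2 op 0.397 F [-3.5  0.   8.5] -> xyz [-0.0011  0.0002 -0.0001] w [-0.0001 -0.0017  0.0005]
```

Red is on its cell floor at the expected height. I'm releasing it and heading to the tray for green.

Call:
apply_moves(series=[{"x":0,"y":0,"z":0,"wx":0,"wy":0,"wz":0,"fingers":-0.1},{"x":0,"y":0,"z":0,"wx":0,"wy":0,"wz":0,"fingers":0.2},{"x":0,"y":0,"z":0,"wx":0,"wy":0,"wz":0,"fingers":0.4},{"x":0,"y":0,"z":-0.015,"wx":0,"wy":0,"wz":0,"fingers":0.4},{"x":0,"y":0,"z":-0.04,"wx":0,"wy":0,"wz":0,"fingers":0.4},{"x":0,"y":0,"z":-0.06,"wx":0,"wy":0,"wz":0,"fingers":0.4},{"x":-0.01,"y":-0.03,"z":-0.05,"wx":0,"wy":0,"wz":0,"fingers":0.4},{"x":-0.025,"y":-0.06,"z":0,"wx":0,"wy":0,"wz":0,"fingers":0.4}])

```text
clock: 42.55
tool_pos: [0.5374, -0.0015, 0.2829]
eef_rot: [1.0, 0.015, 0.008, 0.001]
contact_force: [1.1, 1.3, -1.8]
opening: 0.701
```

Call:
apply_moves(series=[{"x":-0.025,"y":-0.06,"z":0,"wx":0,"wy":0,"wz":0,"fingers":0.4},{"x":-0.025,"y":-0.06,"z":0,"wx":0,"wy":0,"wz":0,"fingers":0.4},{"x":-0.025,"y":-0.06,"z":0,"wx":0,"wy":0,"wz":0,"fingers":0.4},{"x":-0.025,"y":-0.06,"z":0,"wx":0,"wy":0,"wz":0,"fingers":0.4},{"x":-0.025,"y":-0.06,"z":0,"wx":0,"wy":0,"wz":0,"fingers":0.4},{"x":-0.025,"y":-0.05,"z":0,"wx":0,"wy":0,"wz":0,"fingers":0.4},{"x":-0.015,"y":-0.03,"z":0,"wx":0,"wy":0,"wz":0,"fingers":0.4}])

```text
clock: 43.42
tool_pos: [0.3922, 0.3101, 0.2877]
eef_rot: [1.0, 0.015, 0.013, -0.003]
contact_force: [-0.4, -0.8, 0.6]
opening: 0.699
```

Run:
```python
from h import *
to(.3905,.3505,.22)
```

```text
t 43.42 pos [0.3922 0.3101 0.2877] yaw 1.77 op 0.699 F [-0.4 -0.8  0.6] -> xyz [-0.0028 -0.0501  0.0848] w [-0.0015 -0.0082 -0.0018]
```

Call:
apply_moves(series=[{"x":0,"y":-0.022,"z":0.01,"wx":-0.001,"wy":-0.008,"wz":-0.002,"fingers":0.4},{"x":0,"y":-0.018,"z":0.025,"wx":0,"wy":0,"wz":0,"fingers":0.4},{"x":0,"y":-0.004,"z":0.03,"wx":0,"wy":0,"wz":0,"fingers":0.4},{"x":0,"y":0,"z":0.015,"wx":0,"wy":0,"wz":0,"fingers":0.4},{"x":0,"y":0,"z":0,"wx":0,"wy":0,"wz":0,"fingers":0.4}])

```text
clock: 44.05
tool_pos: [0.3899, 0.3507, 0.2265]
eef_rot: [1.0, 0.022, 0.002, -0.004]
contact_force: [0.5, -0.7, 0.1]
opening: 0.698
```

Run:
```python
from h import *
to(.3905,.3505,.1395)
```

```text
t 44.05 pos [0.3899 0.3507 0.2265] yaw 2.51 op 0.698 F [ 0.5 -0.7  0.1] -> xyz [0.0003 0.0011 0.1087] w [-0.0023 -0.0013  0.0023]
```

Call:
apply_moves(series=[{"x":-0.001,"y":0.001,"z":0.015,"wx":-0.002,"wy":-0.001,"wz":0.002,"fingers":0.4},{"x":0,"y":0,"z":0.03,"wx":0,"wy":0,"wz":0,"fingers":0.4},{"x":0,"y":0,"z":0.03,"wx":0,"wy":0,"wz":0,"fingers":0.4},{"x":0,"y":0,"z":0.02,"wx":0,"wy":0,"wz":0,"fingers":0.4},{"x":0,"y":0,"z":0.006,"wx":0,"wy":0,"wz":0,"fingers":0.4},{"x":0,"y":0,"z":0.002,"wx":0,"wy":0,"wz":0,"fingers":0.4}])

```text
clock: 44.8
tool_pos: [0.392, 0.3504, 0.1439]
eef_rot: [1.0, 0.017, 0.003, -0.002]
contact_force: [0.3, 0.2, 0.3]
opening: 0.699
```

Run:
```python
from h import *
to(.3905,.3505,.1395)
```

```text
t 44.8 pos [0.392  0.3504 0.1439] yaw 1.93 op 0.699 F [0.3 0.2 0.3] -> xyz [-0.0019 -0.0002  0.0055] w [-0.0014 -0.0019 -0.001 ]
```

Call:
apply_moves(series=[{"x":-0.0018,"y":0,"z":0.004,"wx":-0.001,"wy":-0.002,"wz":-0.001,"fingers":0.4},{"x":0,"y":0,"z":0,"wx":0,"wy":0,"wz":0,"fingers":0.1},{"x":0,"y":0,"z":0,"wx":0,"wy":0,"wz":0,"fingers":-0.1},{"x":0,"y":0,"z":0,"wx":0,"wy":0,"wz":0,"fingers":-0.3},{"x":0,"y":0,"z":0,"wx":0,"wy":0,"wz":0,"fingers":-0.6},{"x":0,"y":0,"z":0,"wx":0,"wy":0,"wz":0,"fingers":-0.6}], force=30)

```text
clock: 45.55
tool_pos: [0.3914, 0.351, 0.142]
eef_rot: [1.0, 0.018, 0.001, -0.002]
contact_force: [-0.7, -0.7, -0.5]
opening: 0.401
```

Run:
```python
from h import *
to(.3905,.3505,.26)
```

```text
t 45.55 pos [0.3914 0.351  0.142 ] yaw 2.1 op 0.401 F [-0.7 -0.7 -0.5] -> xyz [-8.000e-04  1.000e-04 -1.475e-01] w [-0.001  -0.0005  0.    ]
```

Call:
apply_moves(series=[{"x":0,"y":0,"z":-0.012,"wx":0,"wy":0,"wz":0,"fingers":-0.6},{"x":0,"y":0,"z":-0.025,"wx":0,"wy":0,"wz":0,"fingers":-0.6},{"x":0,"y":0,"z":-0.035,"wx":0,"wy":0,"wz":0,"fingers":-0.6},{"x":0,"y":0,"z":-0.035,"wx":0,"wy":0,"wz":0,"fingers":-0.6},{"x":0,"y":0,"z":-0.03,"wx":0,"wy":0,"wz":0,"fingers":-0.6},{"x":0.004,"y":0.02,"z":-0.012,"wx":0,"wy":0,"wz":0,"fingers":-0.6},{"x":0.006,"y":0.04,"z":-0.005,"wx":0,"wy":0,"wz":0,"fingers":-0.6},{"x":0.006,"y":0.055,"z":0,"wx":0,"wy":0,"wz":0,"fingers":-0.6}])

```text
clock: 46.55
tool_pos: [0.4056, 0.2564, 0.2699]
eef_rot: [1.0, 0.021, -0.001, -0.001]
contact_force: [1.2, -0.4, -2.9]
opening: 0.403
```

Call:
apply_moves(series=[{"x":0.006,"y":0.06,"z":0,"wx":0,"wy":0,"wz":0,"fingers":-0.6},{"x":0.006,"y":0.06,"z":0,"wx":0,"wy":0,"wz":0,"fingers":-0.6},{"x":0.006,"y":0.06,"z":0,"wx":0,"wy":0,"wz":0,"fingers":-0.6},{"x":0.006,"y":0.06,"z":0,"wx":0,"wy":0,"wz":0,"fingers":-0.6},{"x":0.006,"y":0.06,"z":0,"wx":0,"wy":0,"wz":0,"fingers":-0.6},{"x":0.006,"y":0.06,"z":0,"wx":0,"wy":0,"wz":0,"fingers":-0.6}])

```text
clock: 47.3
tool_pos: [0.4413, -0.0474, 0.2689]
eef_rot: [1.0, 0.019, -0.004, 0.002]
contact_force: [0.4, -0.1, -2.1]
opening: 0.401
```

Run:
```python
from h import *
to(.455,-.141,.265)
```

```text
t 47.3 pos [ 0.4413 -0.0474  0.2689] yaw 2.16 op 0.401 F [ 0.4 -0.1 -2.1] -> xyz [0.0127 0.1175 0.0052] w [0.0012 0.0026 0.0003]
```

Call:
apply_moves(series=[{"x":0.003,"y":0.04,"z":0,"wx":0.001,"wy":0.0026,"wz":0,"fingers":-0.6},{"x":0.003,"y":0.03,"z":0,"wx":0,"wy":0,"wz":0,"fingers":-0.6},{"x":0.003,"y":0.018,"z":0,"wx":0,"wy":0,"wz":0,"fingers":-0.6},{"x":0,"y":0.006,"z":0,"wx":0,"wy":0,"wz":0,"fingers":-0.6},{"x":0,"y":0,"z":0,"wx":0,"wy":0,"wz":0,"fingers":-0.6}])

```text
clock: 47.92
tool_pos: [0.4456, -0.1317, 0.2678]
eef_rot: [1.0, 0.013, -0.003, 0.001]
contact_force: [-0.2, -0.5, -2.2]
opening: 0.402
```

Run:
```python
from h import *
to(.566,-.141,.265)
```

```text
t 47.92 pos [ 0.4456 -0.1317  0.2678] yaw 1.49 op 0.402 F [-0.2 -0.5 -2.2] -> xyz [0.1502 0.0155 0.0026] w [ 0.0007  0.0021 -0.0034]
```

Call:
apply_moves(series=[{"x":0.02,"y":0.01,"z":0,"wx":0.001,"wy":0.002,"wz":-0.003,"fingers":-0.6},{"x":0.035,"y":0.005,"z":0,"wx":0,"wy":0,"wz":0,"fingers":-0.6},{"x":0.04,"y":0,"z":0,"wx":0,"wy":0,"wz":0,"fingers":-0.6},{"x":0.03,"y":0,"z":0,"wx":0,"wy":0,"wz":0,"fingers":-0.6},{"x":0.015,"y":0,"z":0,"wx":0,"wy":0,"wz":0,"fingers":-0.6},{"x":0.003,"y":0,"z":0,"wx":0,"wy":0,"wz":0,"fingers":-0.6},{"x":0,"y":0,"z":0,"wx":0,"wy":0,"wz":0,"fingers":-0.6}])

```text
clock: 48.8
tool_pos: [0.5604, -0.1303, 0.266]
eef_rot: [1.0, 0.024, -0.004, -0.004]
contact_force: [-0.8, 0.1, -1.4]
opening: 0.401
```

Run:
```python
from h import *
to(.566,-.141,.24)
```

```text
t 48.8 pos [ 0.5604 -0.1303  0.266 ] yaw 2.75 op 0.401 F [-0.8  0.1 -1.4] -> xyz [0.0066 0.014  0.0323] w [-0.0023  0.0023  0.0036]
```

Call:
apply_moves(series=[{"x":0.004,"y":0.009,"z":0,"wx":-0.002,"wy":0.002,"wz":0.003,"fingers":-0.6},{"x":0.002,"y":0.004,"z":0.01,"wx":0,"wy":0,"wz":0,"fingers":-0.6},{"x":0,"y":0,"z":0.015,"wx":0,"wy":0,"wz":0,"fingers":-0.6},{"x":0,"y":0,"z":0.008,"wx":0,"wy":0,"wz":0,"fingers":-0.6},{"x":0,"y":0,"z":0,"wx":0,"wy":0,"wz":0,"fingers":-0.6}])

```text
clock: 49.42
tool_pos: [0.5634, -0.142, 0.2372]
eef_rot: [1.0, 0.018, -0.002, -0.0]
contact_force: [-0.8, 0.7, -2.3]
opening: 0.404
```

Run:
```python
from h import *
to(.566,-.141,.143)
```

```text
t 49.42 pos [ 0.5634 -0.142   0.2372] yaw 2.06 op 0.404 F [-0.8  0.7 -2.3] -> xyz [ 0.0037 -0.001   0.1177] w [-0.0002  0.0011 -0.0002]
```

Call:
apply_moves(series=[{"x":0.0015,"y":-0.001,"z":0.015,"wx":0,"wy":0.001,"wz":0,"fingers":-0.6},{"x":0,"y":0,"z":0.025,"wx":0,"wy":0,"wz":0,"fingers":-0.6},{"x":0,"y":0,"z":0.03,"wx":0,"wy":0,"wz":0,"fingers":-0.6},{"x":0,"y":0,"z":0.025,"wx":0,"wy":0,"wz":0,"fingers":-0.6},{"x":0,"y":0,"z":0.012,"wx":0,"wy":0,"wz":0,"fingers":-0.6},{"x":0,"y":0,"z":0.003,"wx":0,"wy":0,"wz":0,"fingers":-0.6}])

```text
clock: 50.18
tool_pos: [0.566, -0.1401, 0.1452]
eef_rot: [1.0, 0.019, 0.001, -0.0]
contact_force: [-0.3, 0.5, -2.2]
opening: 0.402
```

Run:
```python
from h import *
to(.566,-.141,.143)
```

```text
t 50.17 pos [ 0.566  -0.1401  0.1452] yaw 2.13 op 0.402 F [-0.3  0.5 -2.2] -> xyz [0.     0.0011 0.0027] w [-0.0003 -0.0008  0.0002]
```

Call:
apply_moves(series=[{"x":0,"y":0.001,"z":0.003,"wx":0,"wy":0,"wz":0,"fingers":-0.6},{"x":0,"y":0,"z":0.002,"wx":0,"wy":0,"wz":0,"fingers":-0.6}])

```text
clock: 50.42
tool_pos: [0.5672, -0.1413, 0.1429]
eef_rot: [1.0, 0.019, 0.003, -0.0]
contact_force: [-2.0, 1.7, 12.3]
opening: 0.402
```

Run:
```python
from h import *
to(.566,-.141,.143)
```

```text
t 50.42 pos [ 0.5672 -0.1413  0.1429] yaw 2.13 op 0.402 F [-2.   1.7 12.3] -> xyz [-0.0015 -0.0004 -0.0001] w [-0.     -0.0018  0.0002]
```

Call:
apply_moves(series=[{"x":0,"y":0,"z":0,"wx":0,"wy":0,"wz":0,"fingers":-0.1},{"x":0,"y":0,"z":0,"wx":0,"wy":0,"wz":0,"fingers":0.2},{"x":0,"y":0,"z":0,"wx":0,"wy":0,"wz":0,"fingers":0.4},{"x":0,"y":0,"z":-0.015,"wx":0,"wy":0,"wz":0,"fingers":0.4},{"x":0,"y":0,"z":-0.04,"wx":0,"wy":0,"wz":0,"fingers":0.4},{"x":0,"y":0,"z":-0.06,"wx":0,"wy":0,"wz":0,"fingers":0.4},{"x":0,"y":0,"z":-0.05,"wx":0,"wy":0,"wz":0,"fingers":0.4},{"x":-0.03,"y":0.03,"z":0,"wx":0,"wy":0,"wz":0,"fingers":0.4}])

```text
clock: 51.42
tool_pos: [0.5463, -0.1646, 0.2836]
eef_rot: [1.0, 0.021, 0.007, 0.0]
contact_force: [-0.1, -1.4, -0.5]
opening: 0.699
```

Call:
apply_moves(series=[{"x":-0.04,"y":0.06,"z":0,"wx":0,"wy":0,"wz":0,"fingers":0.4},{"x":-0.04,"y":0.06,"z":0,"wx":0,"wy":0,"wz":0,"fingers":0.4},{"x":-0.03,"y":0.06,"z":0,"wx":0,"wy":0,"wz":0,"fingers":0.4},{"x":-0.02,"y":0.06,"z":0,"wx":0,"wy":0,"wz":0,"fingers":0.4},{"x":0,"y":0.04,"z":0,"wx":0,"wy":0,"wz":0,"fingers":0.4},{"x":0,"y":0.02,"z":0,"wx":0,"wy":0,"wz":0,"fingers":0.4},{"x":0,"y":0,"z":0,"wx":0,"wy":0,"wz":0,"fingers":0.4}])

```text
clock: 52.3
tool_pos: [0.4484, -0.4175, 0.2891]
eef_rot: [1.0, 0.02, 0.01, 0.002]
contact_force: [0.1, -0.5, -0.3]
opening: 0.702
```

Run:
```python
from h import *
to(.566,-.141,.143)
p,_=snapshot('top');cv2.imwrite('pics/t5.png',cv2.resize(p[140:290,90:350,::-1],None,fx=3,fy=3,interpolation=cv2.INTER_CUBIC))
s,_=snapshot('side');cv2.imwrite('pics/s5.png',cv2.resize(s[130:390,120:400,::-1],None,fx=2.3,fy=2.3))
for n,lo,hi in [('red',(0,150,60),(6,255,255)),('yel',(22,150,60),(33,255,255)),('blu',(105,150,60),(125,255,255)),('gre',(50,120,40),(85,255,255))]:
  b=blobs(p[180:215,225:350],lo,hi,30)[0]+np.array([225,180]);w=ray('top',b.reshape(-1,2),.18)*1000
  r=cv2.minAreaRect(w[:,:2].astype(np.float32));print(n,np.round(r[0],1),np.round(r[1],1))
```

```text
t 52.3 pos [ 0.4484 -0.4175  0.2891] yaw 2.32 op 0.702 F [ 0.1 -0.5 -0.3] -> xyz [ 0.1571 -0.3403  0.184 ] w [ 0.0017 -0.0064  0.0012]
red [563.3 -69.2] [31.7 30.7]
yel [556.7  75.5] [29.8 29.6]
blu [558.5   2.7] [32.1 29.6]
gre [ 564.6 -140.5] [32.4 31.2]
```

View pics/t5.png

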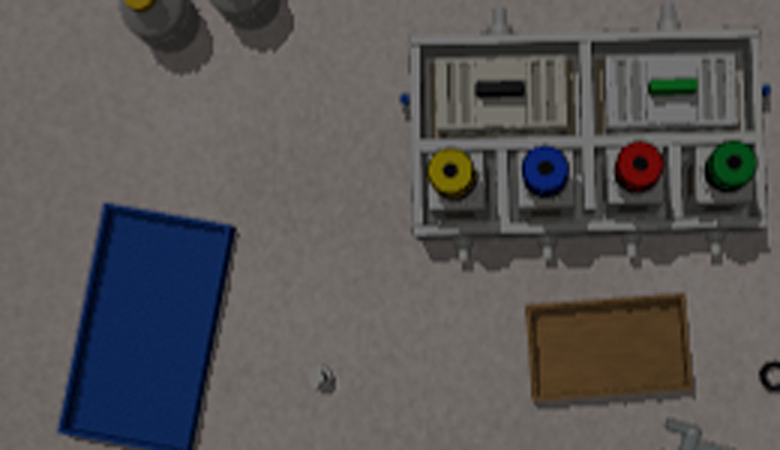

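View pics/s5.png

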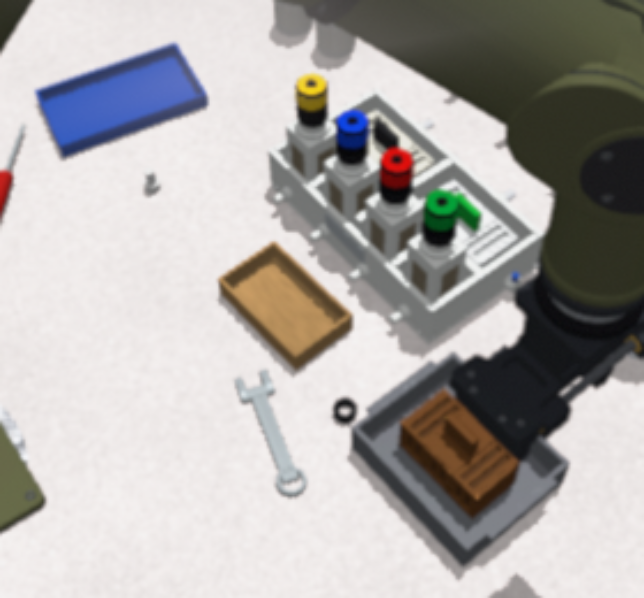

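All four towers are upright in their own cells, with the caps within 1 mm of where they started. The new pack is seated, and brown is flat in the tub. The gripper is at z 0.29, clear of everything.

```bash
python3 -c "
from plant import *
print(finish_job())"
```

```text
the job is handed in; nothing more can be done
None
```

The job is done and handed in at about 52 s on the robot's clock, well under the 144 s limit.

- **What I did:** I stood the green and red towers in the blue tray and laid the brown pack flat in the grey tub. I then set the green-tabbed pack in the emptied pocket and put red, then green, back into their own cells. Each part was lowered until the wrist felt light contact (8–14 N) and then released.
- **Last checks:** In the final top and side pictures all four towers are upright. The red and green caps are within 1 mm of their starting positions, and the yellow and blue ones have not moved. The new pack sits in its pocket, the black-tabbed pack is in place, and the brown pack is flat in the tub. The gripper was open and clear of everything.
- **What disagreed:** The top and wrist cameras differed by up to 3 mm, and the arm overshot after fast moves. I corrected for both before every grasp and placing. No check failed.

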